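# Build up a gearmotor's output shaft

### The job

Build up the gearmotor's output shaft: slide the brass spacer on first, right up to the shoulder, then the black grooved pulley up against the spacer, then the red end cap over the shaft's end until it sits against the pulley. Push each part fully home before fitting the next, do not drop any, leave all three let go of on the shaft, and do not disturb the tools and other things on the bench.

Things in the scene. Friction and masses are not known exactly. Their poses are not given: they have to be found in the camera images.
- shoulder (a point): Centre of the shoulder face of the gearmotor's level steel shaft, 150 mm above the table, fixed. Its y axis runs along the shaft to the free end (to the robot's left at yaw 0), z is up. The shaft is 24 mm thick and 146 mm long from shoulder to tip. The shoulder is 44 mm wide and stands 16 mm out of the gearbox face, which is 150 mm wide and reaches 75 mm above the shaft's axis.
- rod_tip (a point): Centre of the free end of the shaft, 146 mm from the shoulder along its y axis; same axes as the shoulder. The last 8 mm of the shaft taper from 24 to 14 mm. Below the shaft there is only the table with a few low things lying on it.
- overhang (a point): Middle of the lower front edge of the terminal box that overhangs the shaft: 22 mm past the shoulder towards the tip and 80 mm above the shaft's axis; same axes as the shoulder. The box is 110 mm wide, 63 mm high and goes back over the gearbox. Near the shoulder a gripper must lean back towards the free end, some 35 to 40 degrees from vertical.
- vblock_a: One of three alike fixed steel V-blocks, each carrying one of the parts (which one varies). 56 mm across the part, 36 mm along its axis (block's y axis); nothing of it is higher than 20 mm below the part's axis, so fingers can pass down both sides. Origin at the middle of its underside.
- vblock_b: Second V-block, the same.
- vblock_c: Third V-block, the same.
- spacer: Brass-coloured plain sleeve, 60 mm outside, 44 mm long, bore 30 mm right through, about 0.25 kg. Origin at its centre, its y axis is the bore's axis. It lies in a V-block, axis level, 75 mm above the table. Home: its end against the shoulder, its centre 22 mm from it.
- pulley: Black pulley with three V-grooves, 60 mm outside, 60 mm long, bore 30 mm right through, about 0.32 kg. Origin at its centre, its y axis is the bore's axis. It lies in a V-block, axis level, 75 mm above the table. Home: against the spacer, its centre 74 mm from the shoulder.
- cap: Red end cap, 60 mm outside, 60 mm long, about 0.15 kg, blind bore 28 mm wide, 45 mm deep. Origin at the middle of its length; its y axis is the bore's axis and points to the closed end; the open end faces roughly to the robot's right. It lies in a V-block, axis level, 75 mm above the table. Home: rim against the pulley, its centre 134 mm from the shoulder, 42 mm of shaft inside it.
- pliers: Bystander: slip-joint pliers with red handles, 180 mm long, 18 mm high, lying flat; origin at the pivot. Leave alone.
- wrench: Bystander: steel open-ended wrench 180 mm long, lying flat; origin at its middle. Leave alone.
- bearing: Bystander: steel ring bearing 62 mm across, 16 mm high, lying flat; origin at the middle of its underside. Leave alone.
- oil_bottle: Bystander: white plastic bottle with a yellow label, 60 mm across, 150 mm tall, standing; origin at the middle of its underside. Leave alone.
- dial_gauge: Bystander: dial gauge on a black magnetic base 55 mm square with a 195 mm high post; origin at the middle of its underside. Leave alone.
Not all that is in view belongs to the job. Of the things like the pulley, leave any that is blue; of the rest the smaller one is meant.

How it is judged:
On the way, in this order (a step that is already met when the one before it is completed fails the run):
1. the spacer is on the shaft, against the shoulder (y of spacer in the frame of shoulder between 0.018 and 0.026 m and x of spacer in the frame of shoulder between -0.006 and 0.006 m and z of spacer in the frame of shoulder between -0.008 and 0.006 m and angle between the y axis of spacer and the y axis of shoulder, either way round below 0.2 rad), for 0.2 s.
2. the pulley is on the shaft, against the spacer (y of pulley in the frame of shoulder between 0.07 and 0.08 m and x of pulley in the frame of shoulder between -0.006 and 0.006 m and z of pulley in the frame of shoulder between -0.008 and 0.006 m and angle between the y axis of pulley and the y axis of shoulder, either way round below 0.2 rad), for 0.2 s.
3. the end cap is on the shaft's end, against the pulley (y of cap in the frame of shoulder between 0.13 and 0.142 m and x of cap in the frame of shoulder between -0.006 and 0.006 m and z of cap in the frame of shoulder between -0.008 and 0.006 m and angle between the y axis of cap and the y axis of shoulder, either way round below 0.2 rad), for 0.2 s.
At the end, for the whole second after the job is handed in: All three at rest on the shaft, centres 18-26 mm (spacer), 70-80 mm (pulley) and 130-142 mm (cap) from the shoulder along it, each within 6 mm sideways and 8 mm below to 6 mm above the shaft's axis, and within 0.2 rad of its direction (all of step 1 and all of step 2 and all of step 3 and linear speed of each of spacer, pulley, cap below 0.02 m/s); the robot touches nothing.
It fails at once if a part is dropped (its centre below 50 mm) (height (world z) of any of spacer, pulley, cap below 0.05 m).
It fails at once if a bystander is moved by more than 30 mm (distance of any of pliers, wrench, bearing, oil_bottle, dial_gauge from where it was at the start of the episode above 0.03 m).
It also fails if it takes over 69 s, if anything falls off the work surface, if the arm or the gripper's body presses on something with over 40 N, if the wrist force passes 120 N, or if a joint passes its speed limit or range.

### The arm

A 6-joint arm with a two-finger parallel gripper is mounted at the origin on the work surface. World frame = base frame: x ahead of the robot, y to its left, z up, the work surface at z = 0. Lengths are in m, angles in rad, forces in N, time in s.
With the tool pointing down it reaches from about 0.2 to 0.875 m from the base axis. Payload 3.4 kg.
Tool frame: the origin (TCP) lies at the very end of the fingers, on their centre line; the grasp point (between the pads) lies 19 mm behind it; z points along the fingers, y is the direction in which the jaws open and shut (so a half turn about z gives the same grasp; the last joint's range is limited). The gripper opens to 94 mm and grips with 3 to 60 N. Pads are 16 mm wide; open, the fingers measure 119 mm over their backs; the gripper's body (75 mm by 177 mm) begins 78 mm behind the grasp point.
Start: joints at [-1.308, 0.276, 1.505, -0, 1.361, -0.121], TCP at [0.215, -0.533, 0.173] pointing down, gripper open.
Joint ranges: [-2.89, 2.89], [-0.75, 2.08], [0.22, 2.7], [-1.18, 4.32], [0.11, 2.71], [-2.7, 2.7]. Speed limits (rad/s): [2.57, 2.57, 3.14, 3.14, 3.14, 3.14].

### API

Orientations are given as a unit quaternion [x, y, z, w].
In Python, from station import bot gives the robot as it stands.
- The arm moves only by the shell command python3 -m creep 'ROWS' [OPENING] [FORCE]. ROWS is JSON, a list of rows, each an object with "xyz": the shift along the tool's x, y, z in cm, a list of three; "spin": the turn about the tool's z in rad. A call has exactly 8 rows; each row is the pose to reach, as a shift and turn from the pose measured when the call began, along the tool's axes at that moment; what a row does not reach only later rows make up. A row lasts 1/12 s, in which the tool goes at most 41.7 mm and 7.16 degrees, less where a joint would pass 70% of its speed; a pose out of reach is approached as far as the arm can. A call with a gripper value outside its range is refused whole. OPENING is the opening, from -1 (shut) to 1 (fully open), set as the call begins (- or left out, the last holds). The fingers move at their own pace and stop on an object; FORCE is the grip in N (left out, the last holds). Time passes only in rows, so rows that repeat a pose let the fingers close, or fill a call up. It gives the time, the measured TCP pose, the force and the opening at its end, in the units of the state.
- bot.read_state(): the state, without advancing time (a new reading comes with each control period).
- bot.get_image(name): name is "scene" or "top" or "wrist"; returns a dict with "color" (400x640x3 uint8, red, green, blue), "mtx" (3x3 intrinsics, pixels), "extrinsics" (4x4, takes a point from camera to world coordinates); the wrist camera has in their place "T_tool_cam" (4x4, takes a point from camera to tool coordinates, whose origin is the TCP and whose axes are the flange's). Camera axes: x right, y down, z forward; pixel columns grow to the right and rows downward; lengths in m; the calibration is good to about 2 mm. The wrist camera is an equidistant fisheye: a pixel r from the principal point sees the ray r / f radians off the axis. A picture is of the moment at which its call begins: read the wrist's pose just before it. There is no depth.
- bot.finish_job(): hands the job in, once; it reports no verdict.
The state is a dict: "time_s": time; "joints": joint angles; "joint_velocities": joint speeds; "joint_torque": joint torques, N m; "eef_pos": TCP position; "tool_rot": TCP orientation; "contact_force": force on the tool from outside, world axes, zero at the start; "wrist_torque": the same for the moment, N m; "finger_gap": opening from 0.0 (shut) to 1.0 (fully open).
Only numpy, scipy, OpenCV 4.12 (cv2) and the standard library are available. Lean on these libraries where they do the work, as an engineer would, in place of code of your own. Each camera call takes 0.05 s, during which the arm holds its last target.

## Working session

There is one attempt and no reset: what is moved stays moved. The work goes in short steps, Python scripts to look and compute and a shell command to move; the robot and the scene stay as the last step left them, time stands still between calls to the robot, and variables do not carry over. Pictures are saved under pics/ and viewed, and the job is handed in when it is done.

```bash
ls; mkdir -p pics
python3 - <<'E'
from station import bot
import cv2
print(bot.read_state())
for n in ("scene","top","wrist"):
    d=bot.get_image(n)
    cv2.imwrite(f"pics/{n}0.png",d["color"][:,:,::-1])
    print(n,{k:v.tolist() for k,v in d.items() if k!="color"})
E
```

```text
pics
{'time_s': 0.0, 'joints': array([-1.30800866e+00,  2.76548562e-01,  1.50612935e+00, -1.86037273e-05,
        1.36068533e+00, -1.20993168e-01]), 'joint_velocities': array([ 0.00045315,  0.00017559,  0.00183322, -0.00070892, -0.00090658,
        0.00057939]), 'joint_torque': array([ 6.40968228e-04, -4.04583478e+01, -2.37231374e+01,  7.03900773e-02,
        3.42163048e-02, -1.38623773e-04]), 'eef_pos': array([ 0.21512358, -0.5325638 ,  0.17243278]), 'tool_rot': array([ 9.81644702e-01,  1.90716794e-01, -7.17849771e-05, -8.82424403e-04]), 'contact_force': array([-0.56513227,  0.88920193, -0.89833503]), 'wrist_torque': array([0.05563194, 0.07209457, 0.00320379]), 'finger_gap': 0.9977512854658676}
scene {'mtx': [[397.271169402867, 0.0, 318.5060847793724], [0.0, 397.271169402867, 202.07606713219946], [0.0, 0.0, 1.0]], 'extrinsics': [[0.4436920703655656, 0.5040963953140791, -0.7409616528040229, 1.313867094076559], [0.8960337016033358, -0.23463059297138253, 0.376924515563689, -0.23381423111453856], [0.016154017634697548, -0.8311650311901054, -0.5557910926247459, 0.7163000740115576], [0.0,
[... 174 characters left out ...]
36703, -0.9931299205924617, 0.11490496967012123, 0.4408740267725384], [-0.9995794089004988, 0.024135501605443394, 0.016077402289648494, 0.11625912084707143], [-0.01874023833919831, -0.11450082264448898, -0.9932463768273837, 1.3866139395517791], [0.0, 0.0, 0.0, 1.0]]}
wrist {'mtx': [[309.70691628693146, 0.0, 315.11474692370865], [0.0, 309.70691628693146, 195.4004004864104], [0.0, 0.0, 1.0]], 'T_tool_cam': [[0.0004611819048227152, -0.9615314049803972, -0.2746946387312161, 0.07984799080391802], [0.9999995355785715, 0.00021097797917091508, 0.0009403887134491133, 0.0006310577419107455], [-0.0008462587611018376, -0.27469494484739787, 0.9615310557238353, -0.2127332616804147], [0.0, 0.0, 0.0, 1.0]]}
```

View pics/scene0.png

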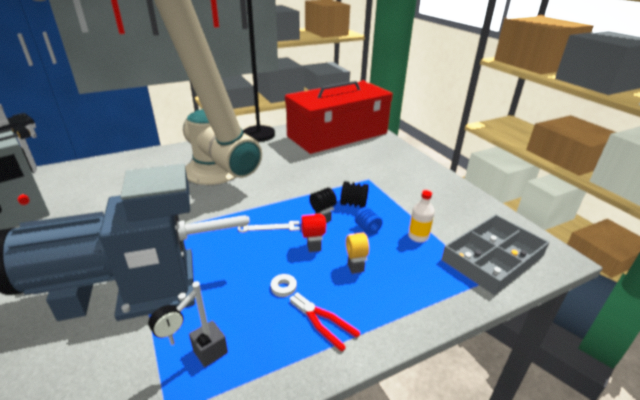

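View pics/top0.png

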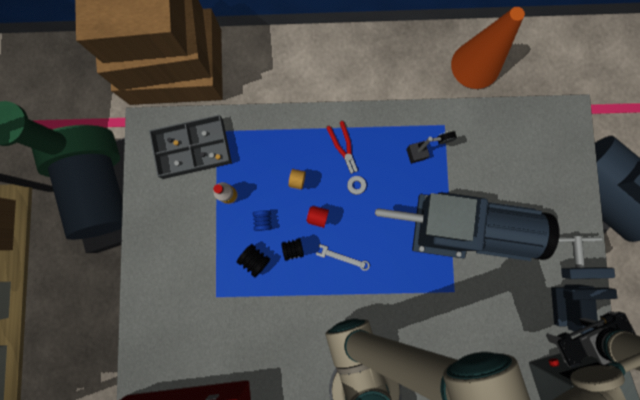

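View pics/wrist0.png

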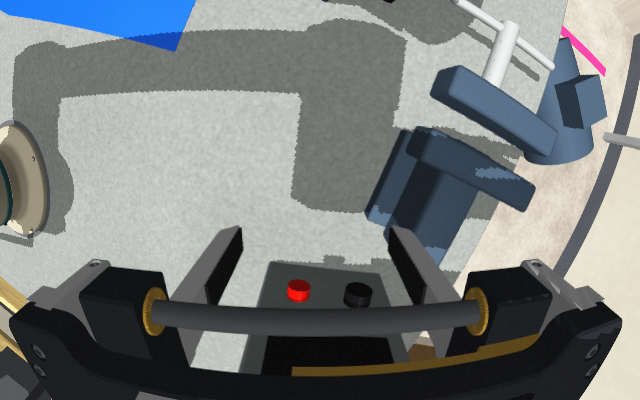

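Run:
```python
import cv2
a=cv2.imread("pics/top0.png")[160:290,210:470]; cv2.imwrite("pics/topcrop.png",cv2.resize(a,None,fx=3,fy=3,interpolation=cv2.INTER_CUBIC))
a=cv2.imread("pics/scene0.png")[170:290,160:440]; cv2.imwrite("pics/scenecrop.png",cv2.resize(a,None,fx=2.8,fy=2.8,interpolation=cv2.INTER_CUBIC))
```

```text
(no output)
```

View pics/topcrop.png

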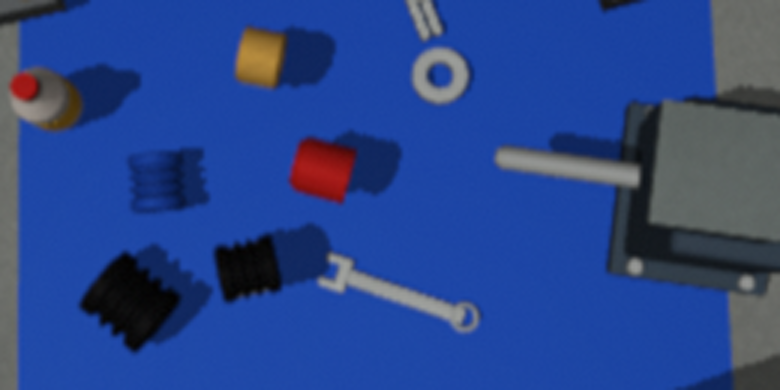

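View pics/scenecrop.png

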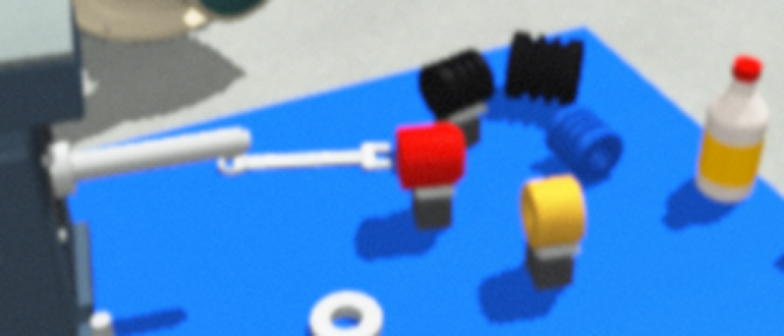

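Candidates like the pulley (top view): the blue one (265,220) is out. The large black one (254,261) lies on the mat. The small black one (292,249) sits on a V-block, so it fits: black, the smaller, and carried. The enlarged crops confirm this.

```bash
cat > h.py <<'E'
import numpy as np, cv2
from scipy.optimize import minimize
def proj(P,d):
    E=np.linalg.inv(np.array(d["extrinsics"])); c=P@E[:3,:3].T+E[:3,3]
    K=d["mtx"]; return np.c_[K[0,0]*c[:,0]/c[:,2]+K[0,2],K[1,1]*c[:,1]/c[:,2]+K[1,2]]
def cyl(x,y,z,yaw,secs):
    # axis dir = (-sin yaw, cos yaw): local y
    t=np.linspace(0,2*np.pi,40,endpoint=False); u=np.array([np.cos(yaw),np.sin(yaw),0]); a=np.array([-np.sin(yaw),np.cos(yaw),0])
    return np.vstack([np.array([x,y,z])+s*a+r*(np.cos(t)[:,None]*u+np.sin(t)[:,None]*np.array([0,0,1])) for s,r in secs])
S=8
def hullmask(P,d,roi):
    p=proj(P,d); x0,y0,x1,y1=roi
    q=((p-[x0-.5,y0-.5])*S-0.5)
    m=np.zeros(((y1-y0)*S,(x1-x0)*S),np.uint8)
    h=cv2.convexHull(np.round(q*16).astype(np.int32)); cv2.fillConvexPoly(m,h,255,shift=4)
    return cv2.resize(m,(x1-x0,y1-y0),interpolation=cv2.INTER_AREA)/255.
def fit(views,secs,x0,z,fixz=True):
    # views: (d, mask float full image, roi)
    def cost(p):
        P=cyl(p[0],p[1],z,p[2],secs); 
        return sum(np.abs(hullmask(P,d,r)-m[r[1]:r[3],r[0]:r[2]]).sum() for d,m,r in views)
    best=None
    for dy in (-.25,0,.25):
        s=minimize(cost,[x0[0],x0[1],x0[2]+dy],method="Nelder-Mead",options=dict(initial_simplex=np.array([x0[0],x0[1],x0[2]+dy])+np.array([[0,0,0],[.01,0,0],[0,.01,0],[0,0,.12]]),xatol=1e-5,fatol=1e-3))
        if best is None or s.fun<best.fun: best=s
    return best.x,best.fun
def ray(px,d,z):
    K=np.array(d["mtx"]);E=np.array(d["extrinsics"]); v=E[:3,:3]@np.linalg.inv(K)@[px[0],px[1],1]; o=E[:3,3]
    return o+v*(z-o[2])/v[2]
E
python3 - <<'E'
from h import *
from station import bot
D={n:bot.get_image(n) for n in("scene","top")}
def hsv(d): return cv2.cvtColor(cv2.GaussianBlur(d["color"],(0,0),.5),cv2.COLOR_RGB2HSV).astype(int)
M={}
for n,d in D.items():
    h,s,v=np.moveaxis(hsv(d),2,0)
    M[n]=dict(spacer=(h>10)&(h<35)&(s>90)&(v>60),cap=((h<8)|(h>172))&(s>120)&(v>60),pulley=(v<62)&(s<200)|(v<40),
      shaft=(s<70)&(v>110))
R=dict(spacer=dict(top=(282,164,312,194),scene=(338,228,374,266)),cap=dict(top=(302,202,334,232),scene=(296,208,330,246)),
  pulley=dict(top=(278,234,306,264),scene=(306,183,338,213)),shaft=dict(top=(370,202,412,226),scene=(198,208,255,240)))
G=dict(spacer=(297,179),cap=(318,216),pulley=(292,249))
for n in D:
    vis=[]
    for o in R:
        r=R[o][n]; a=D[n]["color"][r[1]:r[3],r[0]:r[2],::-1]; b=np.repeat((M[n][o][r[1]:r[3],r[0]:r[2]]*255).astype(np.uint8)[:,:,None],3,2)
        vis.append(cv2.resize(np.hstack([a,b]),(390,190),interpolation=cv2.INTER_NEAREST))
    cv2.imwrite(f"pics/m_{n}.png",np.vstack([np.hstack(vis[:2]),np.hstack(vis[2:])]))
secs=dict(spacer=[(-.022,.03),(.022,.03)],cap=[(-.03,.03),(.03,.03)],pulley=[(-.03,.03),(.03,.03)])
for o in G:
    x0=ray(G[o],D["top"],.09)
    for vs in(("top",),("scene",),("top","scene")):
        print(o,vs,fit([(D[n],M[n][o].astype(float),R[o][n]) for n in vs],secs[o],[x0[0],x0[1],-.15],.075))
t=ray((378,212),D["top"],.15)
print(t)
for vs in(("top",),("scene",),("top","scene")):
    print("tip",vs,fit([(D[n],M[n]["shaft"].astype(float),R["shaft"][n]) for n in vs],[(0,.007),(-.008,.012),(-.14,.012)],[t[0],t[1],-.1],.15))
for n,p in dict(bottle=(225,190),bearing=(357,185),bigblack=(254,261),blue=(265,220),gauge=(418,152),wrench1=(322,252),wrench2=(366,266)).items(): print(n,ray(p,D["top"],.03)[:2].round(3))
E
```

```text
spacer ('top',) (array([ 0.67424128,  0.2020288 , -0.12488657]), np.float64(51.647058823529406))
spacer ('scene',) (array([ 0.67387176,  0.20140974, -0.41184893]), np.float64(46.41960784313726))
spacer ('top', 'scene') (array([ 0.67385043,  0.20140934, -0.41283611]), np.float64(110.70980392156864))
cap ('top',) (array([ 0.55352486,  0.13888647, -0.19526088]), np.float64(78.36470588235294))
cap ('scene',) (array([ 0.552904  ,  0.14061186, -0.43058071]), np.float64(80.69019607843137))
cap ('top', 'scene') (array([ 0.55284331,  0.14042327, -0.42341106]), np.float64(166.6392156862745))
pulley ('top',) (array([0.45278489, 0.21927454, 0.22930375]), np.float64(78.10980392156863))
pulley ('scene',) (array([ 0.4531649 ,  0.2164695 , -0.27226974]), np.float64(94.47450980392156))
pulley ('top', 'scene') (array([0.45157366, 0.21932732, 0.07524813]), np.float64(204.81960784313725))
[ 0.55508883 -0.04326621  0.15      ]
tip ('top',) (array([ 0.55627424, -0.03653338, -0.1633962 ]), np.float64(81.49019607843137))
tip ('scene',) (array([ 0.55729955, -0.03631783, -0.23669862]), np.float64(491.07843137254906))
tip ('top', 'scene') (array([ 0.55691087, -0.0360164 , -0.22209192]), np.float64(576.3372549019607))
bottle [0.651 0.443]
bearing [0.657 0.007]
bigblack [0.417 0.348]
blue [0.549 0.311]
gauge [ 0.762 -0.199]
wrench1 [0.441 0.127]
wrench2 [ 0.393 -0.014]
```

View pics/m_top.png

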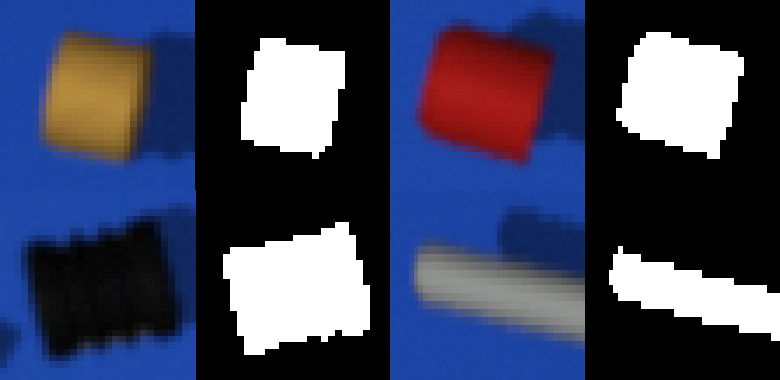

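View pics/m_scene.png

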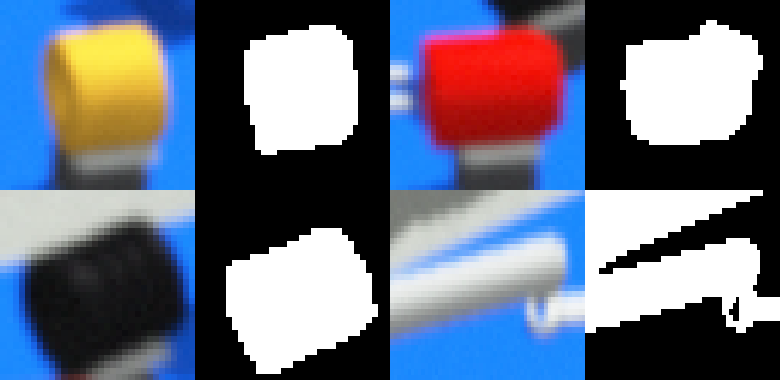

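```bash
cat > plan.py <<'E'
import numpy as np,sys
from scipy.spatial.transform import Rotation as R
from station import bot
def plan(xyz,ang=None,tag=""):
    s=bot.read_state(); r=R.from_quat(s["tool_rot"]).as_matrix()
    d=r.T@(np.array(xyz)-s["eef_pos"])*100
    cur=np.arctan2(r[1,0],r[0,0]); sp=0 if ang is None else -((ang-cur+np.pi)%(2*np.pi)-np.pi)
    print(tag,"shift cm",d.round(2),"spin",round(sp,3),"| t",round(s["time_s"],2),"tcp",s["eef_pos"].round(4),"xang",round(cur,3),"tilt",r[:,2].round(3),"q",s["joints"].round(2),"F",s["contact_force"].round(1),"gap",round(s["finger_gap"],3))
if __name__=="__main__":
    v=[float(a) for a in sys.argv[1:]]; plan(v[:3],v[3] if len(v)>3 else None)
E
python3 plan.py 0.30 -0.25 0.35 0.9; python3 plan.py 0.60 0.2 0.30 1.445
```

```text
shift cm [ 18.46 -23.08 -17.69] spin -0.516 | t 0.25 tcp [ 0.2152 -0.5329  0.1729] xang 0.384 tilt [-0.     0.001 -1.   ] q [-1.31  0.28  1.51  0.    1.36 -0.12] F [ 0.5  0.5 -0.1] gap 1.001
 shift cm [ 63.12 -53.56 -12.66] spin -1.061 | t 0.25 tcp [ 0.2152 -0.5329  0.1729] xang 0.384 tilt [-0.     0.001 -1.   ] q [-1.31  0.28  1.51  0.    1.36 -0.12] F [ 0.5  0.5 -0.1] gap 1.001
```

```bash
python3 -m creep '[{"xyz":[1.5,-2,-3],"spin":0},{"xyz":[3.5,-4.5,-5.5],"spin":-0.06},{"xyz":[6,-7.5,-8],"spin":-0.12},{"xyz":[8.5,-10.5,-10],"spin":-0.2},{"xyz":[11,-13.5,-12],"spin":-0.28},{"xyz":[13,-16.5,-14],"spin":-0.36},{"xyz":[15.5,-19.5,-16],"spin":-0.44},{"xyz":[18,-22.5,-17.5],"spin":-0.5}]' 1; python3 plan.py 0.45 0.02 0.35 1.2
```

```text
time_s: 0.92
eef_pos: [0.2949, -0.2652, 0.3454]
tool_rot: [0.903, 0.429, 0.0, 0.0]
contact_force: [0.9, -0.6, 0.5]
finger_gap: 1.0
 shift cm [31.9  -6.02 -0.46] spin -0.314 | t 0.92 tcp [ 0.2949 -0.2652  0.3454] xang 0.886 tilt [ 0.001 -0.001 -1.   ] q [-0.91 -0.06  1.48  0.    1.72 -0.22] F [ 0.9 -0.6  0.5] gap 1.0
```

```bash
python3 -m creep '[{"xyz":[4,-0.8,0],"spin":-0.04},{"xyz":[8,-1.5,0],"spin":-0.08},{"xyz":[12,-2.2,0],"spin":-0.12},{"xyz":[16,-3,0],"spin":-0.16},{"xyz":[20,-3.8,0],"spin":-0.2},{"xyz":[24,-4.5,0],"spin":-0.24},{"xyz":[28,-5.2,0],"spin":-0.28},{"xyz":[32,-6,0],"spin":-0.31}]'; python3 plan.py 0.66 0.13 0.25 1.445
```

```text
time_s: 1.58
eef_pos: [0.4512, 0.0228, 0.3455]
tool_rot: [0.826, 0.564, 0.0, 0.001]
contact_force: [0.4, 0.1, -0.4]
finger_gap: 0.998
 shift cm [17.59 15.53  9.57] spin -0.246 | t 1.58 tcp [0.4512 0.0228 0.3455] xang 1.199 tilt [ 0.002 -0.001 -1.   ] q [-0.1   0.03  1.39 -0.    1.72  0.27] F [ 0.4  0.1 -0.4] gap 0.998
```

```bash
python3 -m creep '[{"xyz":[2.5,2,1.3],"spin":-0.03},{"xyz":[5,4.2,2.6],"spin":-0.06},{"xyz":[7.5,6.4,3.9],"spin":-0.1},{"xyz":[10,8.6,5.2],"spin":-0.14},{"xyz":[12.5,10.8,6.5],"spin":-0.18},{"xyz":[15,13,7.5],"spin":-0.21},{"xyz":[17.5,15.2,8.5],"spin":-0.25},{"xyz":[19,15.5,9],"spin":-0.25}]'
python3 - <<'E'
from station import bot
import cv2,pickle
s=bot.read_state(); d=bot.get_image("wrist"); pickle.dump((s,d),open("w1.pkl","wb"))
cv2.imwrite("pics/w1.png",d["color"][:,:,::-1])
E
python3 plan.py 0.674 0.202 0.12 1.445
```

```text
time_s: 2.25
eef_pos: [0.6678, 0.1442, 0.2521]
tool_rot: [0.749, 0.663, -0.001, 0.0]
contact_force: [0.1, 0.3, 0.3]
finger_gap: 1.001
 shift cm [ 5.56  0.08 13.13] spin 0.005 | t 2.3 tcp [0.6668 0.1467 0.2512] xang 1.45 tilt [-0.002  0.001 -1.   ] q [0.11 0.42 1.1  0.   1.63 0.24] F [ 1.2  1.1 -1.3] gap 1.001
```

View pics/w1.png

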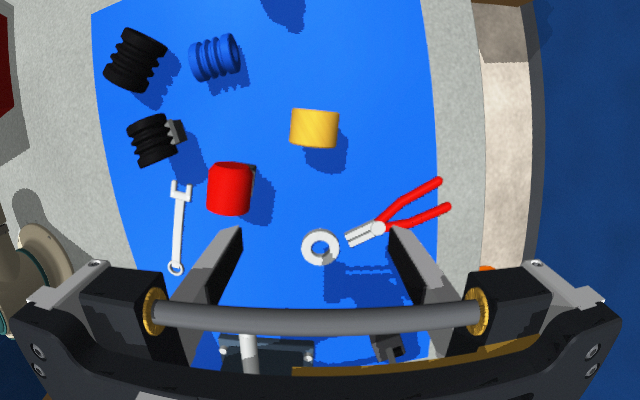

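```bash
cat > wf.py <<'E'
from h import *
import h, pickle
from scipy.spatial.transform import Rotation as Rr
def wproj_factory(s,d):
    T=np.eye(4);T[:3,:3]=Rr.from_quat(s["tool_rot"]).as_matrix();T[:3,3]=s["eef_pos"]
    E=np.linalg.inv(T@np.array(d["T_tool_cam"])); K=d["mtx"]
    def f(P,_=None):
        c=P@E[:3,:3].T+E[:3,3]; rho=np.hypot(c[:,0],c[:,1]); th=np.arctan2(rho,c[:,2]); k=K[0,0]*th/np.maximum(rho,1e-9)
        return np.c_[k*c[:,0]+K[0,2],k*c[:,1]+K[1,2]]
    return f
def masks(img):
    hh,s,v=np.moveaxis(cv2.cvtColor(img,cv2.COLOR_RGB2HSV).astype(int),2,0)
    return dict(spacer=(hh>10)&(hh<35)&(s>80)&(v>60),cap=((hh<8)|(hh>172))&(s>120)&(v>60),pulley=(v<55)&(s<150)|(v<40),shaft=(s<70)&(v>110))
SECS=dict(spacer=[(-.022,.03),(.022,.03)],cap=[(-.03,.03),(.03,.03)],pulley=[(-.03,.03),(.03,.03)])
def wfit(s,d,o,roi,x0,z=.075,secs=None,m=None):
    h.proj=wproj_factory(s,d); m=masks(d["color"])[o] if m is None else m
    return fit([(d,m.astype(float),roi)],secs or SECS[o],x0,z)
E
python3 - <<'E'
from wf import *
s,d=pickle.load(open("w1.pkl","rb"))
for o,r,x in(("spacer",(280,100,350,156),(.674,.202,-.125)),("cap",(198,155,252,222),(.5535,.139,-.195)),("pulley",(120,105,180,175),(.453,.219,.229))):
    print(o,wfit(s,d,o,r,x))
E
```

```text
spacer (array([ 0.67298615,  0.20047705, -0.22213717]), np.float64(103.14901960784313))
cap (array([ 0.55198986,  0.13818519, -0.30601795]), np.float64(173.49411764705883))
pulley (array([0.44832433, 0.21773331, 0.15734066]), np.float64(303.82745098039214))
```

Run:
```python
from wf import *
s,d=pickle.load(open("w1.pkl","rb"))
print(s["tool_rot"],s["eef_pos"],s["joint_velocities"])
f=wproj_factory(s,d); a=cv2.resize(d["color"][60:260,80:380,::-1],None,fx=2.6,fy=2.6,interpolation=cv2.INTER_CUBIC)
for o,p,c in(("spacer",(.673,.2005,-.222),(255,0,255)),("spacer",(.674,.202,-.125),(0,255,0)),("cap",(.552,.138,-.306),(255,0,255)),("cap",(.5535,.139,-.195),(0,255,0)),("pulley",(.453,.219,.229),(0,255,0)),("pulley",(.448,.2177,.157),(255,0,255))):
    q=f(cyl(p[0],p[1],.075,p[2],SECS[o])); q=(q-[80,60]+.5)*2.6-.5
    for k in (q[:40],q[40:]): cv2.polylines(a,[np.round(k).astype(np.int32)],True,c,1)
cv2.imwrite("pics/ov1.png",a)
```

```text
[ 7.48753379e-01  6.62848373e-01 -5.56565112e-04  3.19554024e-04] [0.66778833 0.144165   0.25205163] [ 0.21244394  0.17378994 -0.16560293 -0.00454366  0.05018815  0.26300098]
```

View pics/ov1.png

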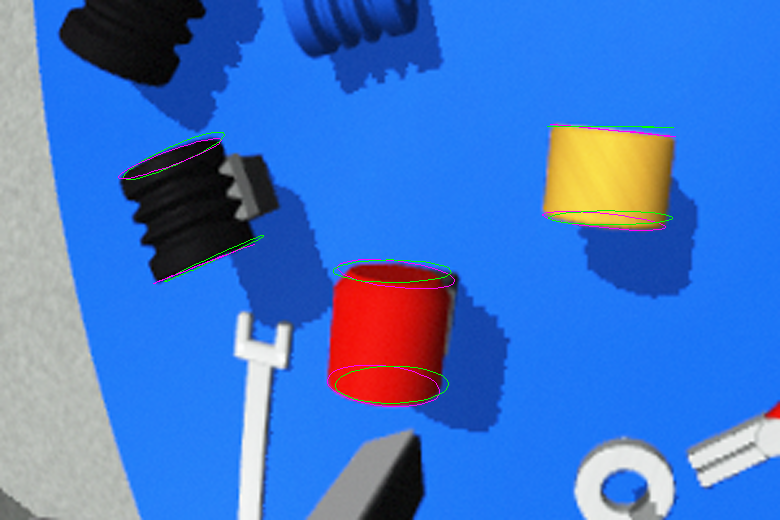

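```bash
python3 -m creep '[{"xyz":[1,0,3],"spin":0},{"xyz":[2,0,5],"spin":0.01},{"xyz":[2.5,0,6],"spin":0.02},{"xyz":[3,0,7],"spin":0.03},{"xyz":[3,0,7],"spin":0.03},{"xyz":[3,0,7],"spin":0.03},{"xyz":[3,0,7],"spin":0.03},{"xyz":[3,0,7],"spin":0.03}]'
python3 - <<'E'
from station import bot
import cv2,pickle
from wf import *
s=bot.read_state(); d=bot.get_image("wrist"); pickle.dump((s,d),open("w2.pkl","wb"))
print(s["tool_rot"],s["eef_pos"],s["joint_velocities"].round(3))
m=masks(d["color"])["spacer"]; print(cv2.boundingRect(m[:300].astype(np.uint8)))
x,c=wfit(s,d,"spacer",(260,80,380,200),(.674,.202,-.17)); print(x,c,m[:300].sum())
f=wproj_factory(s,d); a=d["color"][:,:,::-1].copy()
q=f(cyl(x[0],x[1],.075,x[2],SECS["spacer"]))
for k in (q[:40],q[40:]): cv2.polylines(a,[np.round(k).astype(np.int32)],True,(255,0,255),1)
cv2.imwrite("pics/w2.png",a)
E
python3 plan.py 0.674 0.202 0.12 1.4
```

```text
time_s: 2.97
eef_pos: [0.671, 0.1761, 0.1832]
tool_rot: [0.759, 0.652, 0.001, -0.0]
contact_force: [0.5, -1.0, 0.3]
finger_gap: 0.999
[ 7.58602622e-01  6.51553186e-01  6.47591023e-04 -2.97435678e-04] [0.67100877 0.17614554 0.18321017] [-0.001  0.002  0.002  0.003 -0.001 -0.   ]
(145, 0, 386, 300)
[ 0.67309621  0.20109975 -0.2166673 ] 124.89411764705883 3199
 shift cm [ 2.59 -0.09  6.3 ] spin 0.019 | t 3.02 tcp [0.6709 0.1762 0.183 ] xang 1.419 tilt [ 0.     0.001 -1.   ] q [0.16 0.45 1.21 0.   1.48 0.31] F [-0.1 -0.6 -0.9] gap 1.002
```

View pics/w2.png

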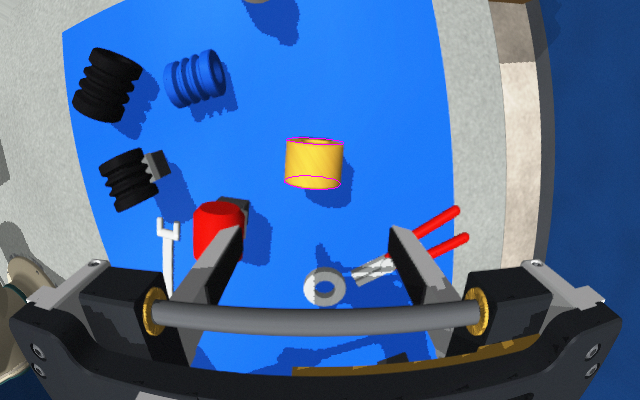

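```bash
python3 plan.py 0.673 0.201 0.056 1.36; python3 -m creep '[{"xyz":[1,0,2],"spin":0.03},{"xyz":[2.5,-0.1,4],"spin":0.06},{"xyz":[2.5,-0.1,7],"spin":0.06},{"xyz":[2.5,-0.1,10],"spin":0.06},{"xyz":[2.5,-0.1,12],"spin":0.06},{"xyz":[2.5,-0.1,12.7],"spin":0.06},{"xyz":[2.5,-0.1,12.7],"spin":0.06},{"xyz":[2.5,-0.1,12.7],"spin":0.06}]';python3 plan.py 0.673 0.201 0.056 1.36
```

```text
shift cm [ 2.47 -0.17 12.7 ] spin 0.059 | t 3.02 tcp [0.6709 0.1762 0.183 ] xang 1.419 tilt [ 0.     0.001 -1.   ] q [0.16 0.45 1.21 0.   1.48 0.31] F [-0.1 -0.6 -0.9] gap 1.002
time_s: 3.68
eef_pos: [0.6747, 0.2011, 0.0572]
tool_rot: [0.778, 0.628, 0.001, 0.0]
contact_force: [0.4, -0.7, 0.2]
finger_gap: 0.999
 shift cm [-0.05 -0.17  0.12] spin -0.001 | t 3.68 tcp [0.6747 0.2011 0.0572] xang 1.359 tilt [ 0.002  0.002 -1.   ] q [0.19 0.54 1.37 0.   1.23 0.4 ] F [ 0.4 -0.7  0.2] gap 0.999
```

```bash
python3 -m creep '[{"xyz":[0,-0.1,0],"spin":0},{"xyz":[0,-0.1,0],"spin":0},{"xyz":[0,-0.1,0],"spin":0},{"xyz":[0,-0.1,0],"spin":0},{"xyz":[0,-0.1,0],"spin":0},{"xyz":[0,-0.1,0],"spin":0},{"xyz":[0,-0.1,0],"spin":0},{"xyz":[0,-0.1,0],"spin":0}]' -1 45;python3 plan.py 0.673 0.201 0.056 1.36
```

```text
time_s: 4.35
eef_pos: [0.6731, 0.2014, 0.0571]
tool_rot: [0.778, 0.628, 0.001, -0.0]
contact_force: [-1.7, 0.1, 1.1]
finger_gap: 0.538
 shift cm [-0.04  0.    0.11] spin -0.001 | t 4.35 tcp [0.6731 0.2014 0.0571] xang 1.359 tilt [ 0.001  0.002 -1.   ] q [0.19 0.54 1.38 0.   1.23 0.4 ] F [-1.7  0.1  1.1] gap 0.538
```

```bash
python3 -m creep '[{"xyz":[0,0,-1],"spin":0},{"xyz":[0,0,-2],"spin":0},{"xyz":[0,0,-2],"spin":0},{"xyz":[0,0,-2],"spin":0},{"xyz":[0,0,-2],"spin":0},{"xyz":[0,0,-2],"spin":0},{"xyz":[0,0,-2],"spin":0},{"xyz":[0,0,-2],"spin":0}]';python3 plan.py 0.673 0.201 0.056 1.36
python3 - <<'E'
from station import bot
import cv2,pickle
import numpy as np
s=bot.read_state(); d=bot.get_image("wrist"); pickle.dump((s,d),open("w3.pkl","wb"))
a=d["color"][100:330,140:500,::-1]; a=cv2.resize(a,None,fx=2.1,fy=2.1)
cv2.imwrite("pics/w3.png",a)
d=bot.get_image("scene"); a=cv2.resize(d["color"][120:300,260:440,::-1],None,fx=3,fy=3,interpolation=cv2.INTER_CUBIC); cv2.imwrite("pics/s3.png",a)
E
```

```text
time_s: 5.02
eef_pos: [0.6728, 0.2013, 0.0767]
tool_rot: [0.778, 0.628, 0.0, -0.001]
contact_force: [-0.8, -0.3, -3.8]
finger_gap: 0.536
 shift cm [-0.03  0.03  2.07] spin -0.001 | t 5.02 tcp [0.6728 0.2013 0.0767] xang 1.359 tilt [-0.     0.002 -1.   ] q [0.19 0.52 1.35 0.   1.27 0.4 ] F [-0.8 -0.3 -3.8] gap 0.536
```

View pics/w3.png

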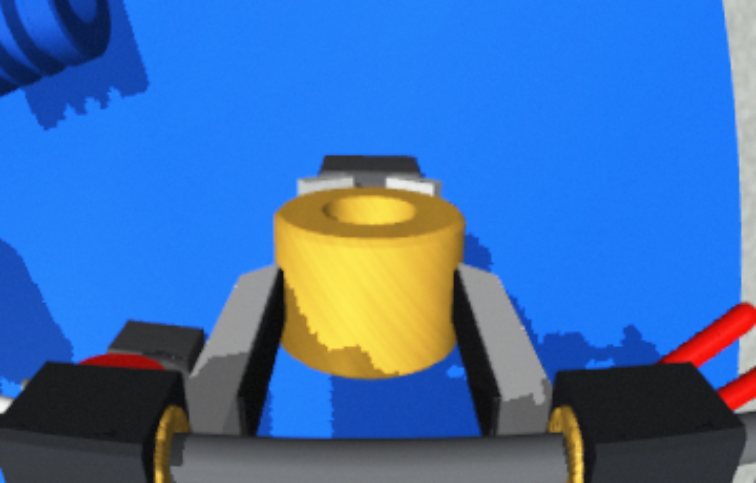

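View pics/s3.png

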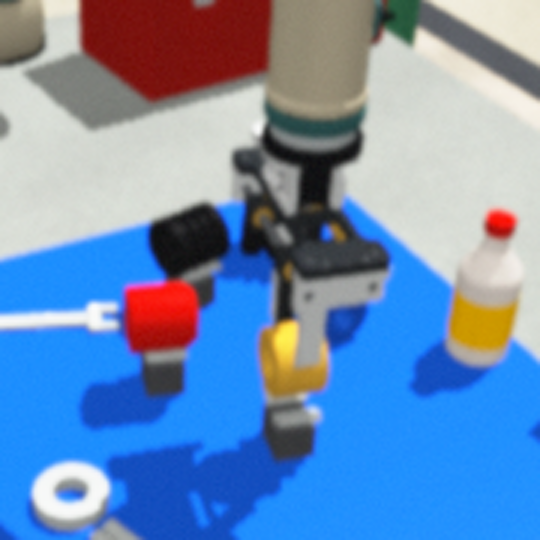

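```bash
python3 plan.py 0.60 0.02 0.36 1.40;  python3 plan.py 0.545 -0.09 0.36 1.40
```

```text
shift cm [-19.22  -3.32 -28.35] spin -0.041 | t 5.12 tcp [0.6729 0.2014 0.0768] xang 1.359 tilt [ 0.     0.002 -1.   ] q [0.19 0.52 1.35 0.   1.27 0.4 ] F [ 0.9  0.2 -1.9] gap 0.534
 shift cm [-31.13  -6.38 -28.37] spin -0.041 | t 5.12 tcp [0.6729 0.2014 0.0768] xang 1.359 tilt [ 0.     0.002 -1.   ] q [0.19 0.52 1.35 0.   1.27 0.4 ] F [ 0.9  0.2 -1.9] gap 0.534
```

```bash
python3 -m creep '[{"xyz":[0,0,-3],"spin":0},{"xyz":[-1,0,-7],"spin":0},{"xyz":[-3,-0.5,-10.5],"spin":-0.01},{"xyz":[-5,-1,-14],"spin":-0.02},{"xyz":[-7,-1.5,-17.5],"spin":-0.03},{"xyz":[-9.5,-2,-20.5],"spin":-0.04},{"xyz":[-12,-2.5,-23.5],"spin":-0.04},{"xyz":[-14.5,-3,-26.5],"spin":-0.04}]';python3 plan.py 0.545 -0.09 0.36 1.40
```

```text
time_s: 5.78
eef_pos: [0.6122, 0.0646, 0.3432]
tool_rot: [0.765, 0.644, 0.001, -0.0]
contact_force: [-0.7, -0.6, -2.0]
finger_gap: 0.537
 shift cm [-16.38  -3.98  -1.7 ] spin -0.001 | t 5.78 tcp [0.6122 0.0646 0.3432] xang 1.399 tilt [ 0.001  0.002 -1.   ] q [-0.01  0.3   1.06  0.    1.78  0.16] F [-0.7 -0.6 -2. ] gap 0.537
```

```bash
python3 -m creep '[{"xyz":[-2,-0.5,-1],"spin":0},{"xyz":[-5.5,-1.5,-1.6],"spin":0},{"xyz":[-9,-2.5,-1.7],"spin":0},{"xyz":[-12.5,-3.5,-1.7],"spin":0},{"xyz":[-15,-4,-1.7],"spin":0},{"xyz":[-16,-4,-1.7],"spin":0},{"xyz":[-16,-4,-1.7],"spin":0},{"xyz":[-16,-4,-1.7],"spin":0}]';python3 - <<'E'
from station import bot
import cv2,pickle
s=bot.read_state(); d=bot.get_image("wrist"); pickle.dump((s,d),open("w4.pkl","wb"))
cv2.imwrite("pics/w4.png",d["color"][:,:,::-1]); print(s["eef_pos"],s["joint_velocities"].round(3))
E
```

```text
time_s: 6.45
eef_pos: [0.5458, -0.0858, 0.3599]
tool_rot: [0.765, 0.644, 0.001, -0.001]
contact_force: [0.2, 0.1, -2.4]
finger_gap: 0.531
[ 0.54581848 -0.08581028  0.35990792] [ 0.029  0.007 -0.004  0.004  0.003 -0.003]
```

View pics/w4.png

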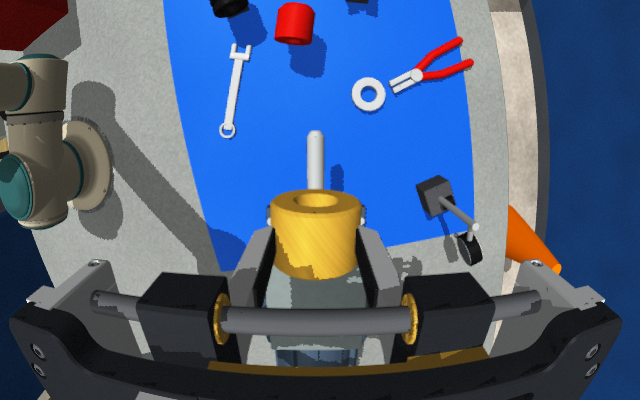

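Run:
```python
from wf import *
s,d=pickle.load(open("w4.pkl","rb"))
hh,ss,v=np.moveaxis(cv2.cvtColor(d["color"],cv2.COLOR_RGB2HSV).astype(int),2,0)
m=(ss<90)
x,c=wfit(s,d,"shaft",(298,120,334,186),(.5565,-.0365,-.163),z=.15,secs=[(0,.007),(-.008,.012),(-.14,.012)],m=m)
print(x,c,m[120:186,298:334].sum())
f=wproj_factory(s,d); a=cv2.resize(d["color"][110:200,270:360,::-1],None,fx=6,fy=6,interpolation=cv2.INTER_CUBIC)
q=f(cyl(x[0],x[1],.15,x[2],[(0,.007),(-.008,.012),(-.1,.012)])); q=(q-[270,110]+.5)*6-.5
for k in (q[:40],q[40:80],q[80:]): cv2.polylines(a,[np.round(k).astype(np.int32)],True,(255,0,255),1)
cv2.imwrite("pics/ov4.png",a)
a=-x[2]; print("axis",np.sin(a),np.cos(a),"shoulder",x[0]-.146*np.sin(a),x[1]-.146*np.cos(a))
for o,r,x0 in(("cap",(268,0,322,52),(.5535,.139,-.25)),):
    print(o,wfit(s,d,o,r,x0))
```

```text
[ 0.55461393 -0.03631699 -0.1684658 ] 33.11372549019608 912
axis 0.1676700615613609 0.9858431672715541 shoulder 0.5301340986235403 -0.180250091702954
cap (array([ 0.55139668,  0.13673966, -0.31096866]), np.float64(179.5333333333333))
```

View pics/ov4.png

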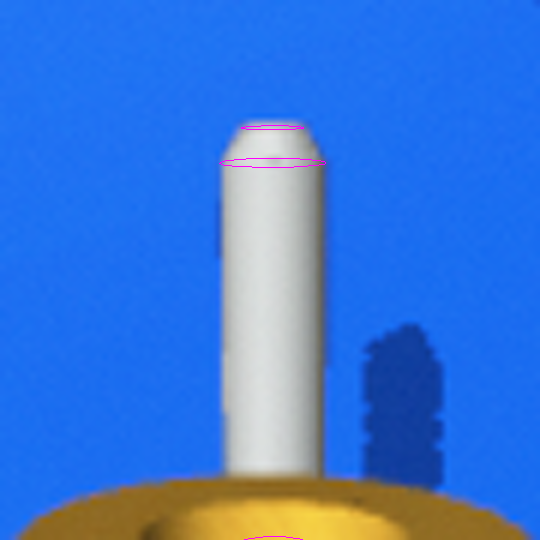

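```bash
cat > frame.py <<'E'
import numpy as np,sys
from plan import plan
tip=np.array([.555,-.036]); a=np.array([.1677,.9858]); u=np.array([.9858,-.1677]); sh=tip-.146*a
# usage: frame.py y_from_shoulder x_side z_axis_rel(tcp z rel axis) ...
def pt(y,x,z): p=sh+a*y+u*x; return [p[0],p[1],.15+z]
def where():
    from station import bot
    s=bot.read_state(); e=s["eef_pos"]; d=e[:2]-sh; print("TCP in shaft frame mm: y",round(1000*d@a,1),"x",round(1000*d@u,1),"z",round(1000*(e[2]-.15),1), "torque",s["wrist_torque"].round(2))
if __name__=="__main__":
    where()
    v=[float(q)/1000 for q in sys.argv[1:4]]; plan(pt(*v),1.4025)
E
python3 - <<'E'
from wf import *
s,d=pickle.load(open("w4.pkl","rb"))
e=s["eef_pos"]
x,c=wfit(s,d,"spacer",(240,175,392,300),(e[0],e[1],-.17),z=e[2]+.018)
print(x,c, x[:2]-e[:2])
E
python3 frame.py 210 0 -18
```

```text
[ 0.54582457 -0.08734262 -0.17532613] 497.0509803921568 [ 6.08989489e-06 -1.53234364e-03]
TCP in shaft frame mm: y 96.0 x -0.7 z 209.8 torque [ 0.03 -0.09 -0.03]
 shift cm [11.33  0.03 22.82] spin -0.003 | t 6.5 tcp [ 0.546  -0.0852  0.3598] xang 1.4 tilt [ 0.001  0.003 -1.   ] q [-0.28  0.2   1.16  0.    1.78 -0.11] F [-0.3  0.3 -2.2] gap 0.535
```

```bash
python3 -m creep '[{"xyz":[3,0,0],"spin":0},{"xyz":[7,0,0],"spin":0},{"xyz":[10.5,0.1,2],"spin":0},{"xyz":[11.8,0,6],"spin":0},{"xyz":[11.8,0,10],"spin":0},{"xyz":[11.8,0,14],"spin":0},{"xyz":[11.8,0,18],"spin":0},{"xyz":[11.8,0,21],"spin":0}]';python3 frame.py 180 0 -18
```

```text
time_s: 7.17
eef_pos: [0.5646, 0.0344, 0.1466]
tool_rot: [0.764, 0.645, 0.0, -0.003]
contact_force: [0.2, 0.0, -3.5]
finger_gap: 0.536
TCP in shaft frame mm: y 217.1 x -2.3 z -3.4 torque [-0.06 -0.04 -0.02]
 shift cm [-3.71  0.23  1.45] spin 0.001 | t 7.17 tcp [0.5646 0.0344 0.1466] xang 1.403 tilt [-0.003  0.004 -1.   ] q [-0.07  0.28  1.57  0.    1.3   0.1 ] F [ 0.2  0.  -3.5] gap 0.536
```

```bash
python3 -m creep '[{"xyz":[-1,0.1,1.4],"spin":0},{"xyz":[-2.5,0.2,1.4],"spin":0},{"xyz":[-3.7,0.2,1.4],"spin":0},{"xyz":[-3.7,0.2,1.4],"spin":0},{"xyz":[-3.7,0.2,1.4],"spin":0},{"xyz":[-3.7,0.2,1.4],"spin":0},{"xyz":[-3.7,0.2,1.4],"spin":0},{"xyz":[-3.7,0.2,1.4],"spin":0}]';python3 frame.py 150 0 -18
python3 - <<'E'
from station import bot
import cv2
d=bot.get_image("scene"); a=cv2.resize(d["color"][150:300,150:350,::-1],None,fx=4,fy=4,interpolation=cv2.INTER_CUBIC); cv2.imwrite("pics/s5.png",a)
d=bot.get_image("top"); a=cv2.resize(d["color"][170:270,310:440,::-1],None,fx=5,fy=5,interpolation=cv2.INTER_CUBIC); cv2.imwrite("pics/t5.png",a)
E
```

```text
time_s: 7.83
eef_pos: [0.5608, -0.0017, 0.1331]
tool_rot: [0.764, 0.646, 0.001, -0.002]
contact_force: [1.5, -0.1, -2.1]
finger_gap: 0.534
TCP in shaft frame mm: y 180.8 x -0.0 z -16.9 torque [-0.05 -0.06  0.  ]
 shift cm [-3.08 -0.    0.09] spin 0.001 | t 7.83 tcp [ 0.5608 -0.0017  0.1331] xang 1.404 tilt [-0.002  0.004 -1.   ] q [-0.13  0.28  1.6   0.    1.26  0.04] F [ 1.5 -0.1 -2.1] gap 0.534
```

View pics/s5.png

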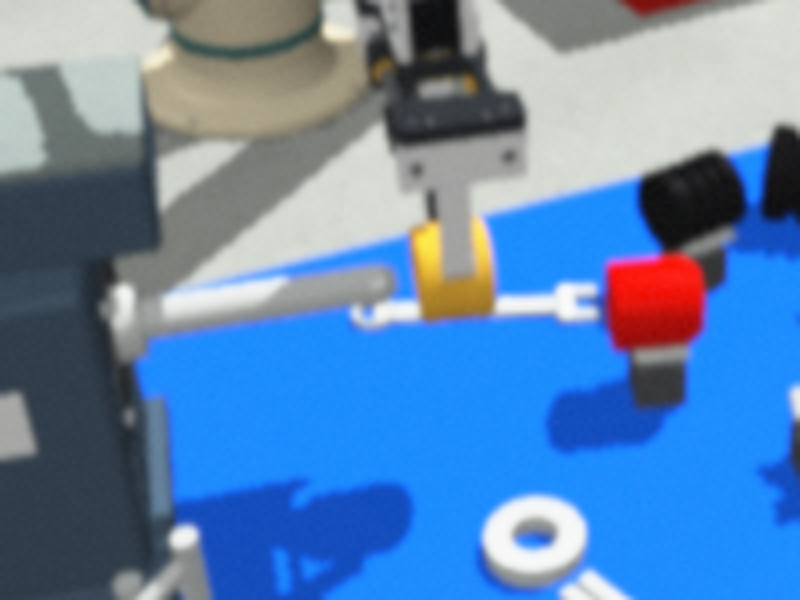

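View pics/t5.png

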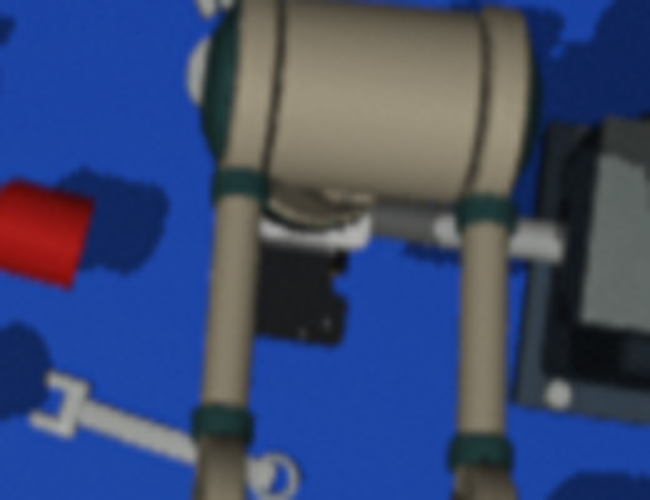

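Run:
```python
from station import bot
import cv2
d=bot.get_image("scene"); cv2.imwrite("pics/s6.png",d["color"][:,:,::-1])
```

```text
(no output)
```

View pics/s6.png

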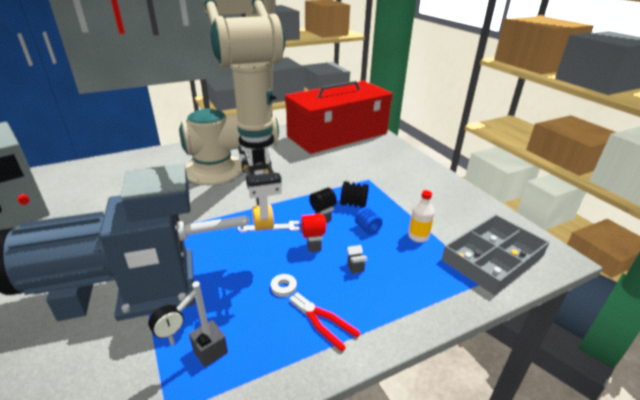

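```bash
python3 -m creep '[{"xyz":[-0.5,0,0.1],"spin":0},{"xyz":[-1,0,0.1],"spin":0},{"xyz":[-1.5,0,0.1],"spin":0},{"xyz":[-2,0,0.1],"spin":0},{"xyz":[-2.5,0,0.1],"spin":0},{"xyz":[-3,0,0.1],"spin":0},{"xyz":[-3.5,0,0.1],"spin":0},{"xyz":[-4,0,0.1],"spin":0}]';python3 frame.py 68 0 -18
```

```text
time_s: 8.65
eef_pos: [0.5537, -0.0421, 0.1316]
tool_rot: [0.764, 0.645, 0.0, -0.002]
contact_force: [0.3, 0.7, -1.7]
finger_gap: 0.537
TCP in shaft frame mm: y 139.7 x -0.2 z -18.4 torque [-0.03 -0.05  0.04]
 shift cm [-7.17  0.02 -0.07] spin 0.001 | t 8.65 tcp [ 0.5537 -0.0421  0.1316] xang 1.403 tilt [-0.002  0.004 -1.   ] q [-0.2   0.27  1.61  0.    1.26 -0.04] F [ 0.3  0.7 -1.7] gap 0.537
```

```bash
python3 -m creep '[{"xyz":[-1,0,0],"spin":0},{"xyz":[-2,0,0],"spin":0},{"xyz":[-3,0,0],"spin":0},{"xyz":[-4,0,0],"spin":0},{"xyz":[-5,0,0],"spin":0},{"xyz":[-6,0,0],"spin":0},{"xyz":[-6.7,0,0],"spin":0},{"xyz":[-6.9,0,0],"spin":0}]';python3 frame.py 68 0 -18;python3 - <<'E'
from station import bot
import cv2
d=bot.get_image("scene"); a=cv2.resize(d["color"][130:280,130:330,::-1],None,fx=4,fy=4,interpolation=cv2.INTER_CUBIC); cv2.imwrite("pics/s7.png",a)
E
```

```text
time_s: 9.32
eef_pos: [0.542, -0.1117, 0.1313]
tool_rot: [0.764, 0.645, 0.0, -0.002]
contact_force: [0.8, -0.2, -2.0]
finger_gap: 0.534
TCP in shaft frame mm: y 69.2 x -0.1 z -18.7 torque [-0.01 -0.04 -0.02]
 shift cm [-0.12  0.01 -0.07] spin -0.001 | t 9.32 tcp [ 0.542  -0.1117  0.1313] xang 1.402 tilt [-0.002  0.004 -1.   ] q [-0.33  0.27  1.62  0.    1.26 -0.16] F [ 0.8 -0.2 -2. ] gap 0.534
```

View pics/s7.png

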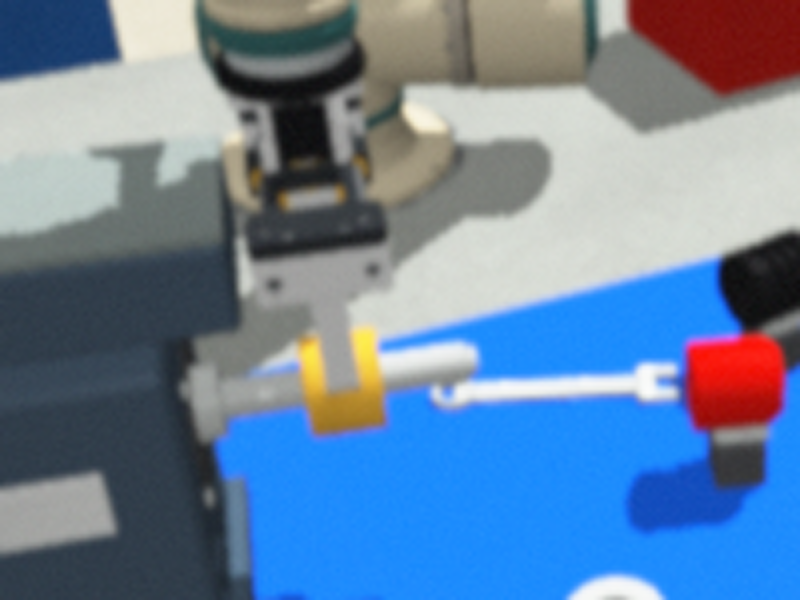

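```bash
python3 -m creep '[{"xyz":[0,0,0.1],"spin":0},{"xyz":[0,0,0.2],"spin":0},{"xyz":[0,0,0.3],"spin":0},{"xyz":[0,0,0.3],"spin":0},{"xyz":[0,0,0.3],"spin":0},{"xyz":[0,0,0.3],"spin":0},{"xyz":[0,0,0.3],"spin":0},{"xyz":[0,0,0.3],"spin":0}]';python3 frame.py 68 0 -18; python3 -m creep '[{"xyz":[0,0,0],"spin":0},{"xyz":[0,0,0],"spin":0},{"xyz":[0,0,0],"spin":0},{"xyz":[0,0,0],"spin":0},{"xyz":[0,0,0],"spin":0},{"xyz":[0,0,0],"spin":0},{"xyz":[0,0,0],"spin":0},{"xyz":[0,0,0],"spin":0}]' 1;python3 frame.py 180 0 60
```

```text
time_s: 10.03
eef_pos: [0.5422, -0.1111, 0.1289]
tool_rot: [0.764, 0.645, 0.001, -0.002]
contact_force: [-2.0, 0.2, 6.0]
finger_gap: 0.534
TCP in shaft frame mm: y 69.8 x -0.0 z -21.1 torque [-0.04  0.31 -0.02]
 shift cm [-0.18  0.   -0.31] spin -0.0 | t 10.03 tcp [ 0.5422 -0.1111  0.1289] xang 1.402 tilt [-0.002  0.004 -1.   ] q [-0.33  0.27  1.62  0.    1.25 -0.16] F [-2.   0.2  6. ] gap 0.534
time_s: 10.7
eef_pos: [0.5422, -0.1112, 0.1289]
tool_rot: [0.764, 0.645, 0.001, -0.002]
contact_force: [0.7, -0.2, 0.7]
finger_gap: 1.0
TCP in shaft frame mm: y 69.8 x -0.0 z -21.1 torque [-0.04 -0.07 -0.02]
 shift cm [11.05 -0.02 -8.08] spin -0.0 | t 10.7 tcp [ 0.5422 -0.1112  0.1289] xang 1.402 tilt [-0.002  0.004 -1.   ] q [-0.33  0.27  1.62  0.    1.25 -0.16] F [ 0.7 -0.2  0.7] gap 1.0
```

```bash
python3 plan.py 0.455 0.18 0.19 1.76; python3 -m creep '[{"xyz":[3,0,0],"spin":0},{"xyz":[7,0,0],"spin":0},{"xyz":[11,0,-1],"spin":0},{"xyz":[14,-1,-3],"spin":-0.05},{"xyz":[17,-3,-5],"spin":-0.12},{"xyz":[20.5,-5,-6],"spin":-0.2},{"xyz":[24,-7,-6],"spin":-0.28},{"xyz":[27,-9,-6],"spin":-0.36}]'; python3 plan.py 0.455 0.18 0.19 1.76
```

```text
shift cm [ 27.26 -13.5   -5.99] spin -0.358 | t 10.7 tcp [ 0.5422 -0.1112  0.1289] xang 1.402 tilt [-0.002  0.004 -1.   ] q [-0.33  0.27  1.62  0.    1.25 -0.16] F [ 0.7 -0.2  0.7] gap 1.0
time_s: 11.37
eef_pos: [0.4989, 0.1722, 0.1911]
tool_rot: [0.635, 0.773, 0.002, -0.001]
contact_force: [0.5, 0.5, 0.2]
finger_gap: 1.001
 shift cm [ 1.62 -4.15  0.12] spin 0.006 | t 11.37 tcp [0.4989 0.1722 0.1911] xang 1.766 tilt [ 0.001  0.005 -1.   ] q [0.2  0.19 1.57 0.   1.37 0.  ] F [0.5 0.5 0.2] gap 1.001
```

```bash
python3 -m creep '[{"xyz":[1,-2.5,0],"spin":0},{"xyz":[1.6,-4.5,0],"spin":0},{"xyz":[1.6,-4.5,0],"spin":0},{"xyz":[1.6,-4.5,0],"spin":0},{"xyz":[1.6,-4.5,0],"spin":0},{"xyz":[1.6,-4.5,0],"spin":0},{"xyz":[1.6,-4.5,0],"spin":0},{"xyz":[1.6,-4.5,0],"spin":0}]'
python3 - <<'E'
from station import bot
import cv2,pickle
from wf import *
s=bot.read_state(); d=bot.get_image("wrist"); pickle.dump((s,d),open("w8.pkl","wb"))
m=masks(d["color"])["pulley"]
roi=(255,60,380,210)
x,c=wfit(s,d,"pulley",roi,(.450,.218,.19)); print(x,c,m[60:210,255:380].sum())
f=wproj_factory(s,d); a=d["color"][:,:,::-1].copy()
q=f(cyl(x[0],x[1],.075,x[2],SECS["pulley"]))
for k in (q[:40],q[40:]): cv2.polylines(a,[np.round(k).astype(np.int32)],True,(255,0,255),1)
cv2.imwrite("pics/w8.png",a)
E
python3 plan.py 0.455 0.18 0.19 1.76
```

```text
time_s: 12.03
eef_pos: [0.4525, 0.1788, 0.1909]
tool_rot: [0.635, 0.772, 0.002, -0.001]
contact_force: [-0.2, 0.4, 0.8]
finger_gap: 0.999
[0.44928541 0.21812904 0.18165979] 729.3019607843137 3392
 shift cm [0.07 0.29 0.09] spin 0.005 | t 12.08 tcp [0.4523 0.1788 0.1909] xang 1.765 tilt [ 0.     0.005 -1.   ] q [0.23 0.13 1.65 0.   1.36 0.03] F [ 0.6 -0.6  0.2] gap 0.999
```

View pics/w8.png

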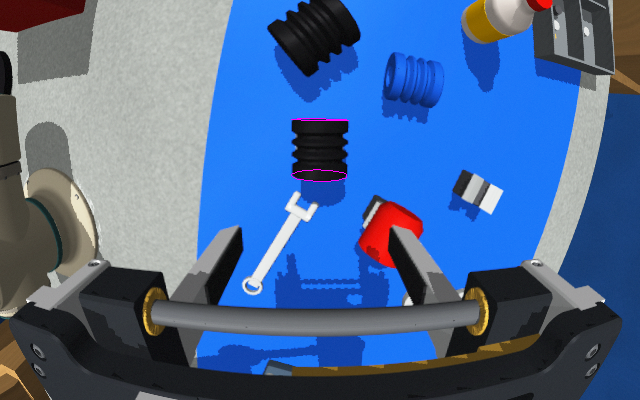

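```bash
python3 plan.py 0.449 0.218 0.056 1.753; python3 -m creep '[{"xyz":[1.5,-0.1,0],"spin":0},{"xyz":[3.5,-0.3,2],"spin":0.01},{"xyz":[3.9,-0.3,5],"spin":0.01},{"xyz":[3.9,-0.3,8.5],"spin":0.01},{"xyz":[3.9,-0.3,12],"spin":0.01},{"xyz":[3.9,-0.3,13.5],"spin":0.01},{"xyz":[3.9,-0.3,13.5],"spin":0.01},{"xyz":[3.9,-0.3,13.5],"spin":0.01}]';python3 plan.py 0.449 0.218 0.056 1.753
```

```text
shift cm [ 3.84  0.41 13.51] spin 0.012 | t 12.08 tcp [0.4523 0.1788 0.1909] xang 1.765 tilt [ 0.     0.005 -1.   ] q [0.23 0.13 1.65 0.   1.36 0.03] F [ 0.6 -0.6  0.2] gap 0.999
time_s: 12.75
eef_pos: [0.4419, 0.2169, 0.0556]
tool_rot: [0.639, 0.769, 0.001, -0.002]
contact_force: [0.8, 0.0, 0.1]
finger_gap: 0.997
 shift cm [-0.02  0.72 -0.04] spin 0.002 | t 12.75 tcp [0.4419 0.2169 0.0556] xang 1.755 tilt [-0.001  0.004 -1.   ] q [0.31 0.25 1.86 0.01 1.03 0.12] F [0.8 0.  0.1] gap 0.997
```

```bash
python3 -m creep '[{"xyz":[0,0.4,0],"spin":0},{"xyz":[0,0.7,0],"spin":0},{"xyz":[0,0.7,0],"spin":0},{"xyz":[0,0.7,0],"spin":0},{"xyz":[0,0.7,0],"spin":0},{"xyz":[0,0.7,0],"spin":0},{"xyz":[0,0.7,0],"spin":0},{"xyz":[0,0.7,0],"spin":0}]';python3 plan.py 0.449 0.218 0.056 1.753;  python3 -m creep '[{"xyz":[0,0,0],"spin":0},{"xyz":[0,0,0],"spin":0},{"xyz":[0,0,0],"spin":0},{"xyz":[0,0,0],"spin":0},{"xyz":[0,0,0],"spin":0},{"xyz":[0,0,0],"spin":0},{"xyz":[0,0,0],"spin":0},{"xyz":[0,0,0],"spin":0}]' -1 50;python3 plan.py 0.449 0.218 0.056 1.753
```

```text
time_s: 13.42
eef_pos: [0.4487, 0.2182, 0.0557]
tool_rot: [0.639, 0.769, 0.001, -0.002]
contact_force: [0.2, 0.4, 0.2]
finger_gap: 1.0
 shift cm [-0.03  0.03 -0.03] spin 0.002 | t 13.42 tcp [0.4487 0.2182 0.0557] xang 1.755 tilt [-0.001  0.005 -1.   ] q [0.31 0.26 1.85 0.01 1.03 0.12] F [0.2 0.4 0.2] gap 1.0
time_s: 14.08
eef_pos: [0.4493, 0.2183, 0.0557]
tool_rot: [0.639, 0.769, 0.002, -0.002]
contact_force: [1.6, 0.5, -2.3]
finger_gap: 0.554
 shift cm [-0.03 -0.03 -0.03] spin 0.002 | t 14.08 tcp [0.4493 0.2183 0.0557] xang 1.755 tilt [ 0.     0.005 -1.   ] q [0.31 0.26 1.85 0.01 1.03 0.12] F [ 1.6  0.5 -2.3] gap 0.554
```

```bash
python3 -m creep '[{"xyz":[0,0,-1.5],"spin":0},{"xyz":[0,0,-4],"spin":0},{"xyz":[0,0,-7.5],"spin":0},{"xyz":[0,0,-11.5],"spin":0},{"xyz":[0,0,-15],"spin":0},{"xyz":[0,0,-16],"spin":0},{"xyz":[0,0,-16],"spin":0},{"xyz":[0,0,-16],"spin":0}]'; python3 frame.py 150 0 70;python3 - <<'E'
from station import bot
import cv2,pickle
from wf import *
s=bot.read_state(); d=bot.get_image("wrist")
cv2.imwrite("pics/w9.png",d["color"][:,:,::-1])
E
```

```text
time_s: 14.75
eef_pos: [0.4483, 0.2172, 0.2144]
tool_rot: [0.639, 0.769, 0.001, -0.002]
contact_force: [-0.7, -0.1, -3.4]
finger_gap: 0.55
TCP in shaft frame mm: y 377.7 x -147.7 z 64.4 torque [-0.07 -0.07 -0.01]
 shift cm [-26.47   6.    -0.69] spin 0.352 | t 14.75 tcp [0.4483 0.2172 0.2144] xang 1.755 tilt [-0.002  0.004 -1.   ] q [0.31 0.14 1.59 0.   1.42 0.12] F [-0.7 -0.1 -3.4] gap 0.55
```

View pics/w9.png

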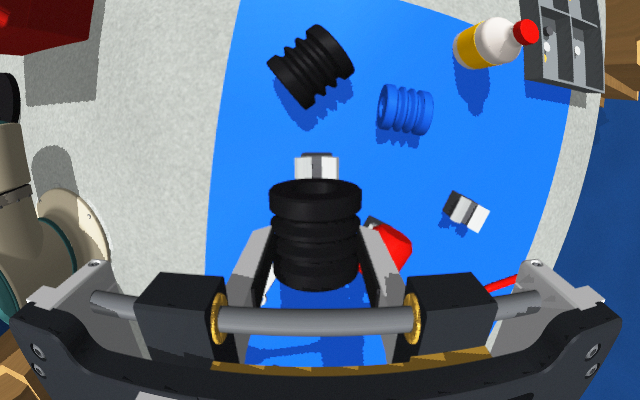

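```bash
python3 -m creep '[{"xyz":[-3,0.6,-0.5],"spin":0.04},{"xyz":[-6.5,1.4,-0.7],"spin":0.08},{"xyz":[-10,2.2,-0.7],"spin":0.13},{"xyz":[-13.5,3,-0.7],"spin":0.18},{"xyz":[-17,3.8,-0.7],"spin":0.23},{"xyz":[-20.5,4.6,-0.7],"spin":0.28},{"xyz":[-24,5.4,-0.7],"spin":0.33},{"xyz":[-26.5,6,-0.7],"spin":0.35}]'; python3 frame.py 150 0 27
```

```text
time_s: 15.47
eef_pos: [0.5542, -0.0355, 0.2153]
tool_rot: [0.764, 0.645, -0.003, -0.005]
contact_force: [0.6, 0.1, -2.1]
finger_gap: 0.548
TCP in shaft frame mm: y 146.4 x -0.9 z 65.3 torque [-0.07 -0.13 -0.01]
 shift cm [0.35 0.13 3.83] spin -0.001 | t 15.47 tcp [ 0.5542 -0.0355  0.2153] xang 1.401 tilt [-0.01   0.003 -1.   ] q [-0.19  0.23  1.46  0.    1.46 -0.02] F [ 0.6  0.1 -2.1] gap 0.548
```

```bash
python3 -m creep '[{"xyz":[0.3,0.1,1.5],"spin":0},{"xyz":[0.3,0.1,3],"spin":0},{"xyz":[0.3,0.1,3.8],"spin":0},{"xyz":[0.3,0.1,3.8],"spin":0},{"xyz":[0.3,0.1,3.8],"spin":0},{"xyz":[0.3,0.1,3.8],"spin":0},{"xyz":[0.3,0.1,3.8],"spin":0},{"xyz":[0.3,0.1,3.8],"spin":0}]'; python3 frame.py 74 0 27;python3 - <<'E'
from station import bot
import cv2
d=bot.get_image("scene"); a=cv2.resize(d["color"][130:280,130:330,::-1],None,fx=4,fy=4,interpolation=cv2.INTER_CUBIC); cv2.imwrite("pics/s10.png",a)
E
```

```text
time_s: 16.13
eef_pos: [0.5554, -0.0324, 0.1778]
tool_rot: [0.764, 0.645, -0.003, -0.004]
contact_force: [0.4, -0.9, -2.8]
finger_gap: 0.553
TCP in shaft frame mm: y 149.6 x -0.2 z 27.8 torque [-0.07 -0.08  0.03]
 shift cm [-7.56  0.02  0.07] spin -0.001 | t 16.13 tcp [ 0.5554 -0.0324  0.1778] xang 1.402 tilt [-0.01   0.003 -1.   ] q [-0.18  0.25  1.53  0.    1.37 -0.02] F [ 0.4 -0.9 -2.8] gap 0.553
```

View pics/s10.png

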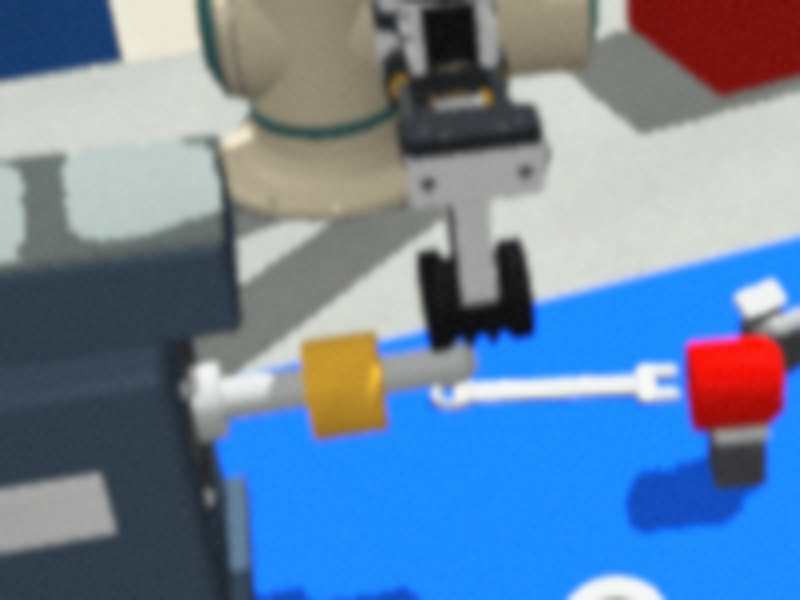

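```bash
python3 -m creep '[{"xyz":[-0.7,0,0],"spin":0},{"xyz":[-1.4,0,0],"spin":0},{"xyz":[-2,0,0],"spin":0},{"xyz":[-2.5,0,0],"spin":0},{"xyz":[-3,0,0],"spin":0},{"xyz":[-3.5,0,0],"spin":0},{"xyz":[-4,0,0],"spin":0},{"xyz":[-4.5,0,0],"spin":0}]'; python3 frame.py 74 0 27;python3 - <<'E'
from station import bot
import cv2
d=bot.get_image("scene"); a=cv2.resize(d["color"][130:280,130:330,::-1],None,fx=4,fy=4,interpolation=cv2.INTER_CUBIC); cv2.imwrite("pics/s11.png",a)
E
```

```text
time_s: 16.85
eef_pos: [0.5479, -0.0765, 0.178]
tool_rot: [0.764, 0.645, -0.002, -0.004]
contact_force: [-0.3, 3.6, -0.5]
finger_gap: 0.55
TCP in shaft frame mm: y 104.9 x -0.2 z 28.0 torque [ 0.73 -0.02 -0.04]
 shift cm [-3.09  0.02  0.09] spin -0.001 | t 16.85 tcp [ 0.5479 -0.0765  0.178 ] xang 1.401 tilt [-0.009  0.004 -1.   ] q [-0.27  0.25  1.53  0.    1.37 -0.1 ] F [-0.3  3.6 -0.5] gap 0.55
```

View pics/s11.png

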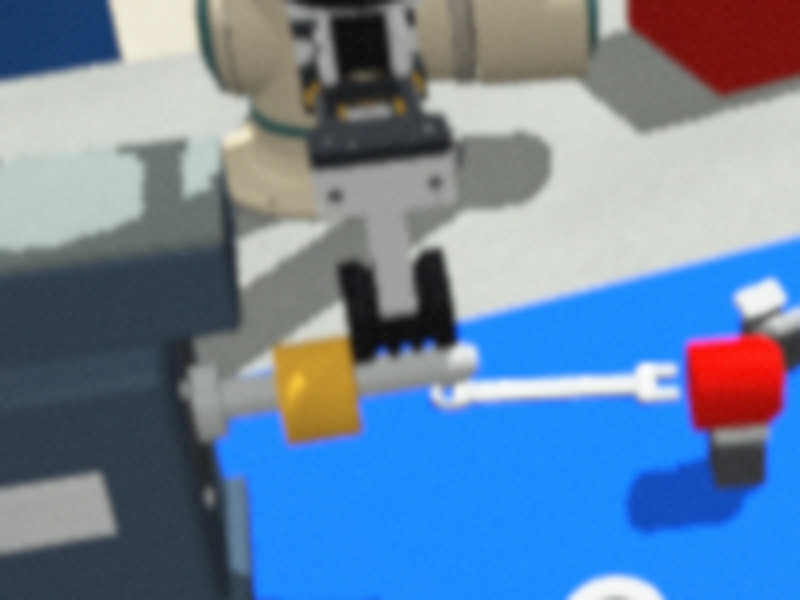

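```bash
python3 -m creep '[{"xyz":[-0.4,0,0],"spin":0},{"xyz":[-0.8,0,0],"spin":0},{"xyz":[-1.2,0,0],"spin":0},{"xyz":[-1.6,0,0],"spin":0},{"xyz":[-2,0,0],"spin":0},{"xyz":[-2.4,0,0],"spin":0},{"xyz":[-2.8,0,0],"spin":0},{"xyz":[-3,0,0],"spin":0}]'; python3 frame.py 74 0 27
```

```text
time_s: 17.57
eef_pos: [0.5428, -0.1074, 0.178]
tool_rot: [0.765, 0.644, -0.002, -0.004]
contact_force: [0.7, 6.5, 1.7]
finger_gap: 0.551
TCP in shaft frame mm: y 73.6 x -0.1 z 28.0 torque [ 1.23 -0.19  0.03]
 shift cm [0.04 0.01 0.1 ] spin -0.002 | t 17.57 tcp [ 0.5428 -0.1074  0.178 ] xang 1.401 tilt [-0.009  0.003 -1.   ] q [-0.32  0.25  1.53  0.    1.37 -0.15] F [0.7 6.5 1.7] gap 0.551
```

```bash
python3 -m creep '[{"xyz":[-0.1,0,0],"spin":0},{"xyz":[-0.2,0,0],"spin":0},{"xyz":[-0.3,0,0],"spin":0},{"xyz":[-0.3,0,0],"spin":0},{"xyz":[-0.3,0,0],"spin":0},{"xyz":[-0.3,0,0],"spin":0},{"xyz":[-0.3,0,0],"spin":0},{"xyz":[-0.3,0,0],"spin":0}]'; python3 frame.py 74 0 27;python3 - <<'E'
from station import bot
import cv2
d=bot.get_image("scene"); a=cv2.resize(d["color"][130:280,130:330,::-1],None,fx=4,fy=4,interpolation=cv2.INTER_CUBIC); cv2.imwrite("pics/s12.png",a)
E
```

```text
time_s: 18.23
eef_pos: [0.5427, -0.1081, 0.1787]
tool_rot: [0.765, 0.644, -0.0, -0.005]
contact_force: [1.2, 7.0, 0.8]
finger_gap: 0.553
TCP in shaft frame mm: y 72.8 x 0.0 z 28.7 torque [ 1.48 -0.15 -0.03]
 shift cm [0.11 0.   0.17] spin -0.002 | t 18.23 tcp [ 0.5427 -0.1081  0.1787] xang 1.401 tilt [-0.007  0.007 -1.   ] q [-0.33  0.25  1.53  0.    1.37 -0.16] F [1.2 7.  0.8] gap 0.553
```

View pics/s12.png

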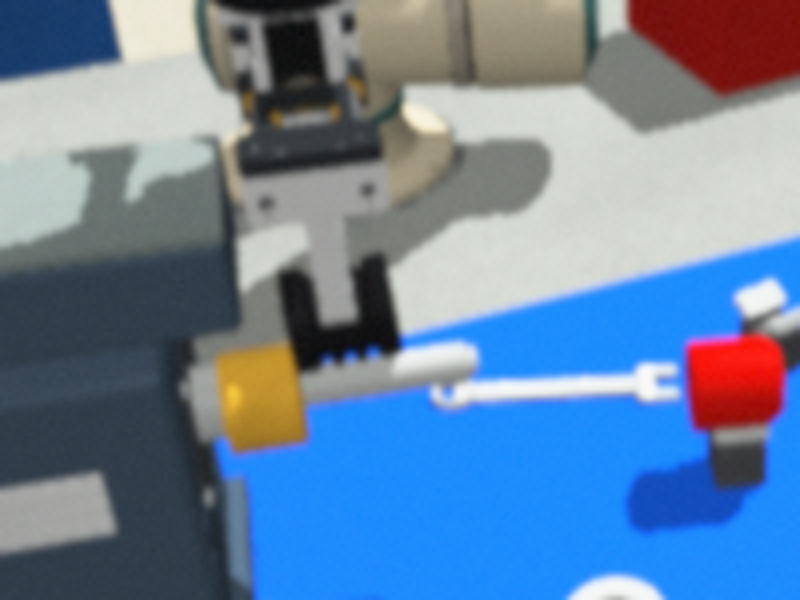

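```bash
python3 -m creep '[{"xyz":[0.5,0,0],"spin":0},{"xyz":[2,0,-0.2],"spin":0},{"xyz":[4,0,-0.2],"spin":0},{"xyz":[6.5,0,-0.2],"spin":0},{"xyz":[9,0,-0.2],"spin":0},{"xyz":[11,0,-0.2],"spin":0},{"xyz":[12,0,-0.2],"spin":0},{"xyz":[12,0,-0.2],"spin":0}]'; python3 frame.py 190 0 -19;python3 - <<'E'
from station import bot
import cv2
d=bot.get_image("scene"); a=cv2.resize(d["color"][130:280,130:330,::-1],None,fx=4,fy=4,interpolation=cv2.INTER_CUBIC); cv2.imwrite("pics/s13.png",a)
E
```

```text
time_s: 18.95
eef_pos: [0.5632, 0.0111, 0.181]
tool_rot: [0.764, 0.645, -0.001, -0.005]
contact_force: [-0.0, 0.1, -2.2]
finger_gap: 0.55
TCP in shaft frame mm: y 193.8 x 0.1 z 31.0 torque [-0.03 -0.05 -0.03]
 shift cm [-0.4   0.03  5.  ] spin 0.001 | t 18.95 tcp [0.5632 0.0111 0.181 ] xang 1.403 tilt [-0.008  0.006 -1.   ] q [-0.11  0.26  1.51  0.01  1.38  0.06] F [-0.   0.1 -2.2] gap 0.55
```

View pics/s13.png

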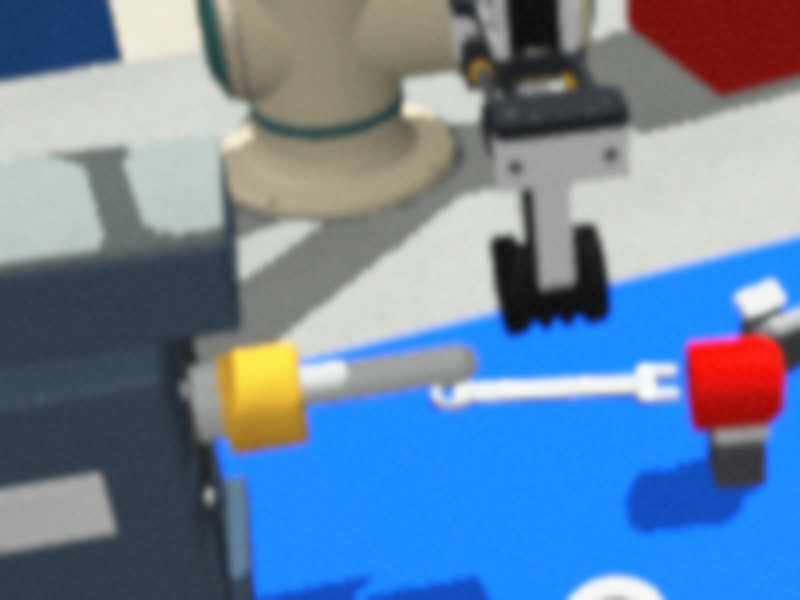

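Run:
```python
from h import *
from station import bot
from frame import pt
d=bot.get_image("scene")
hh,s,v=np.moveaxis(cv2.cvtColor(d["color"],cv2.COLOR_RGB2HSV).astype(int),2,0)
m=((hh>10)&(hh<35)&(s>90)&(v>60)).astype(float); r=(178,208,214,250)
best=[]
for y in range(10,40,2):
  for x in(-4,-2,0,2,4):
    for z in (-8,-5,-3,0,3):
      p=pt(y/1e3,x/1e3,z/1e3); best.append((np.abs(hullmask(cyl(p[0],p[1],p[2],-.168,[(-.022,.03),(.022,.03)]),d,r)-m[r[1]:r[3],r[0]:r[2]]).sum(),y,x,z))
print(sorted(best)[:6], m[r[1]:r[3],r[0]:r[2]].sum())
a=cv2.resize(d["color"][195:265,160:270,::-1],None,fx=7,fy=7,interpolation=cv2.INTER_CUBIC)
for y,c in((.022,(255,0,255)),(.032,(0,255,0))):
  p=pt(y,0,-.003); q=(proj(cyl(p[0],p[1],p[2],-.168,[(-.022,.03),(.022,.03)]),d)-[160,195]+.5)*7-.5
  for k in(q[:40],q[40:]): cv2.polylines(a,[np.round(k).astype(np.int32)],True,c,1)
p=pt(.146,0,0); q=(proj(cyl(p[0],p[1],p[2],-.168,[(0,.007),(-.008,.012),(-.146,.022)]),d)-[160,195]+.5)*7-.5
for k in(q[:40],q[40:80],q[80:]): cv2.polylines(a,[np.round(k).astype(np.int32)],True,(0,0,0),1)
cv2.imwrite("pics/s14.png",a)
```

```text
[(np.float64(53.937254901960785), 22, -4, -3), (np.float64(55.45882352941177), 22, -4, -5), (np.float64(55.8156862745098), 22, -2, -3), (np.float64(60.40784313725489), 22, 0, 0), (np.float64(61.85098039215686), 22, 2, 0), (np.float64(61.9921568627451), 24, -2, -3)] 498.0
```

View pics/s14.png

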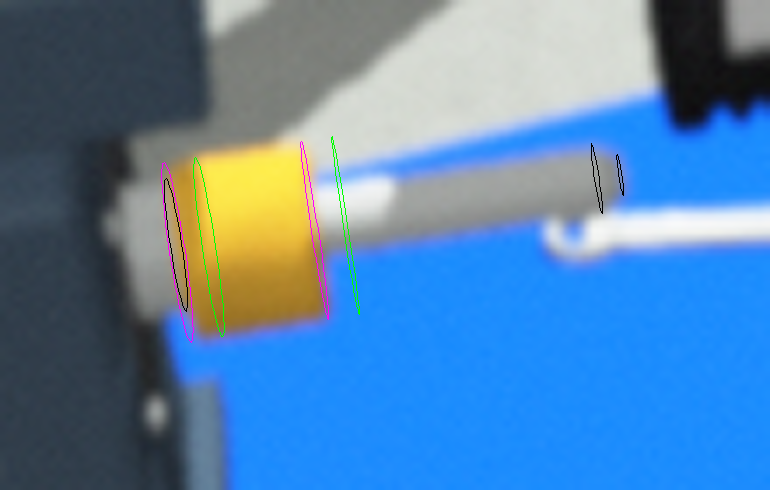

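```bash
python3 -m creep '[{"xyz":[-0.2,0,1.5],"spin":0},{"xyz":[-0.2,0,3.5],"spin":0},{"xyz":[-0.2,0,5],"spin":0},{"xyz":[-0.2,0,5],"spin":0},{"xyz":[-0.2,0,5],"spin":0},{"xyz":[-0.2,0,5],"spin":0},{"xyz":[-0.2,0,5],"spin":0},{"xyz":[-0.2,0,5],"spin":0}]'; python3 frame.py 140 0 -19
python3 - <<'E'
from station import bot
import cv2
d=bot.get_image("scene"); a=cv2.resize(d["color"][130:280,130:330,::-1],None,fx=4,fy=4,interpolation=cv2.INTER_CUBIC); cv2.imwrite("pics/s15.png",a)
E
```

```text
time_s: 19.72
eef_pos: [0.563, 0.0068, 0.1323]
tool_rot: [0.764, 0.645, -0.001, -0.004]
contact_force: [-0.4, -0.2, -2.8]
finger_gap: 0.55
TCP in shaft frame mm: y 189.5 x 0.7 z -17.7 torque [-0.02 -0.07 -0.01]
 shift cm [-4.95 -0.07  0.11] spin -0.001 | t 19.72 tcp [0.563  0.0068 0.1323] xang 1.401 tilt [-0.006  0.005 -1.   ] q [-0.11  0.29  1.59  0.    1.27  0.05] F [-0.4 -0.2 -2.8] gap 0.55
```

View pics/s15.png

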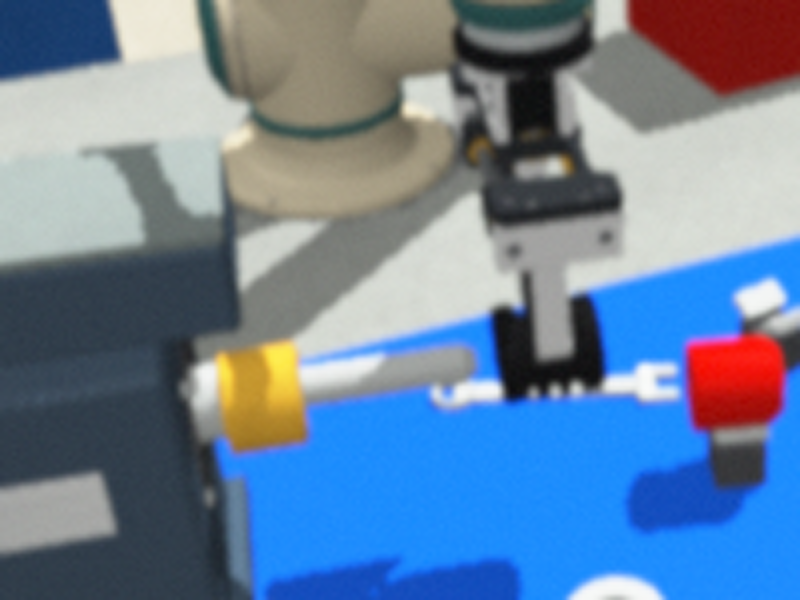

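```bash
python3 -m creep '[{"xyz":[-0.6,0,0.1],"spin":0},{"xyz":[-1.2,-0.1,0.1],"spin":0},{"xyz":[-1.8,-0.1,0.1],"spin":0},{"xyz":[-2.4,-0.1,0.1],"spin":0},{"xyz":[-3,-0.1,0.1],"spin":0},{"xyz":[-3.6,-0.1,0.1],"spin":0},{"xyz":[-4.2,-0.1,0.1],"spin":0},{"xyz":[-4.8,-0.1,0.1],"spin":0}]'; python3 frame.py 85 0 -19
```

```text
time_s: 20.43
eef_pos: [0.5537, -0.0409, 0.131]
tool_rot: [0.764, 0.645, -0.001, -0.004]
contact_force: [0.2, -0.4, -3.2]
finger_gap: 0.553
TCP in shaft frame mm: y 140.9 x -0.5 z -19.0 torque [-0.04 -0.06 -0.  ]
 shift cm [-5.59  0.06 -0.03] spin -0.001 | t 20.43 tcp [ 0.5537 -0.0409  0.131 ] xang 1.401 tilt [-0.006  0.005 -1.   ] q [-0.2   0.28  1.61  0.    1.26 -0.03] F [ 0.2 -0.4 -3.2] gap 0.553
```

Free insertion; continue.

```bash
python3 -m creep '[{"xyz":[-0.8,0.1,0],"spin":0},{"xyz":[-1.6,0.1,0],"spin":0},{"xyz":[-2.4,0.1,0],"spin":0},{"xyz":[-3.2,0.1,0],"spin":0},{"xyz":[-4,0.1,0],"spin":0},{"xyz":[-4.8,0.1,0],"spin":0},{"xyz":[-5.5,0.1,0],"spin":0},{"xyz":[-6,0.1,0],"spin":0}]'; python3 frame.py 74 0 -19; python3 -m creep '[{"xyz":[-0.2,0,0],"spin":0},{"xyz":[-0.4,0,0],"spin":0},{"xyz":[-0.6,0,0],"spin":0},{"xyz":[-0.7,0,0],"spin":0},{"xyz":[-0.8,0,0],"spin":0},{"xyz":[-0.8,0,0],"spin":0},{"xyz":[-0.8,0,0],"spin":0},{"xyz":[-0.8,0,0],"spin":0}]'; python3 frame.py 74 0 -19
```

```text
time_s: 21.1
eef_pos: [0.5443, -0.1013, 0.1307]
tool_rot: [0.765, 0.644, -0.001, -0.004]
contact_force: [-0.4, 0.4, -3.2]
finger_gap: 0.551
TCP in shaft frame mm: y 79.9 x 0.4 z -19.3 torque [-0.03 -0.03 -0.01]
 shift cm [-0.59 -0.04 -0.03] spin -0.002 | t 21.1 tcp [ 0.5443 -0.1013  0.1307] xang 1.401 tilt [-0.006  0.004 -1.   ] q [-0.31  0.28  1.61  0.    1.26 -0.14] F [-0.4  0.4 -3.2] gap 0.551
time_s: 21.77
eef_pos: [0.5435, -0.1061, 0.1308]
tool_rot: [0.765, 0.644, 0.001, -0.005]
contact_force: [1.5, 5.8, -1.7]
finger_gap: 0.551
TCP in shaft frame mm: y 74.9 x 0.4 z -19.2 torque [ 1.15 -0.25 -0.17]
 shift cm [-0.09 -0.04 -0.02] spin -0.002 | t 21.77 tcp [ 0.5435 -0.1061  0.1308] xang 1.4 tilt [-0.005  0.009 -1.   ] q [-0.32  0.28  1.61  0.01  1.26 -0.16] F [ 1.5  5.8 -1.7] gap 0.551
```

```bash
python3 -m creep '[{"xyz":[-0.2,0,0.1],"spin":0},{"xyz":[-0.4,0,0.2],"spin":0},{"xyz":[-0.5,0,0.3],"spin":0},{"xyz":[-0.5,0,0.3],"spin":0},{"xyz":[-0.5,0,0.3],"spin":0},{"xyz":[-0.3,0,0.3],"spin":0},{"xyz":[-0.1,0,0.3],"spin":0},{"xyz":[0,0,0.3],"spin":0}]'; python3 frame.py 74 0 -19; python3 -m creep '[{"xyz":[0,0,0],"spin":0},{"xyz":[0,0,0],"spin":0},{"xyz":[0,0,0],"spin":0},{"xyz":[0,0,0],"spin":0},{"xyz":[0,0,0],"spin":0},{"xyz":[0,0,0],"spin":0},{"xyz":[0,0,0],"spin":0},{"xyz":[0,0,0],"spin":0}]' 1; python3 frame.py 74 0 -19
```

```text
time_s: 22.43
eef_pos: [0.5437, -0.1059, 0.128]
tool_rot: [0.764, 0.645, 0.001, -0.005]
contact_force: [0.7, -0.5, -1.5]
finger_gap: 0.553
TCP in shaft frame mm: y 75.1 x 0.6 z -22.0 torque [ 0.15 -0.12 -0.02]
 shift cm [-0.11 -0.06 -0.3 ] spin -0.001 | t 22.43 tcp [ 0.5437 -0.1059  0.128 ] xang 1.401 tilt [-0.005  0.009 -1.   ] q [-0.32  0.28  1.62  0.01  1.25 -0.16] F [ 0.7 -0.5 -1.5] gap 0.553
time_s: 23.1
eef_pos: [0.5437, -0.1061, 0.128]
tool_rot: [0.764, 0.645, 0.001, -0.005]
contact_force: [0.6, 0.5, -0.1]
finger_gap: 0.996
TCP in shaft frame mm: y 75.0 x 0.6 z -22.0 torque [-0.03 -0.09 -0.04]
 shift cm [-0.1  -0.06 -0.3 ] spin -0.001 | t 23.1 tcp [ 0.5437 -0.1061  0.128 ] xang 1.401 tilt [-0.005  0.009 -1.   ] q [-0.32  0.28  1.62  0.01  1.25 -0.16] F [ 0.6  0.5 -0.1] gap 0.996
```

```bash
python3 - <<'E'
from station import bot
import cv2
d=bot.get_image("scene"); a=cv2.resize(d["color"][130:280,130:330,::-1],None,fx=4,fy=4,interpolation=cv2.INTER_CUBIC); cv2.imwrite("pics/s16.png",a)
E
python3 plan.py 0.54 0.09 0.19 1.26
```

```text
shift cm [19.31 -3.7  -6.03] spin 0.141 | t 23.15 tcp [ 0.5436 -0.106   0.128 ] xang 1.401 tilt [-0.005  0.009 -1.   ] q [-0.32  0.28  1.62  0.01  1.25 -0.16] F [ 0.  -0.5 -0.9] gap 1.001
```

View pics/s16.png

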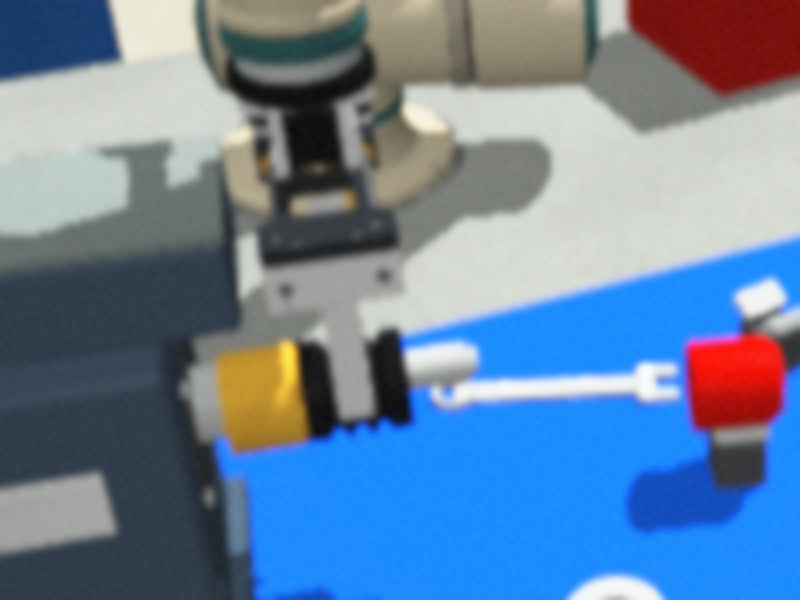

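```bash
python3 -m creep '[{"xyz":[3,0,0],"spin":0},{"xyz":[7,0,0],"spin":0},{"xyz":[11,0,-1],"spin":0},{"xyz":[14,-0.7,-3],"spin":0.04},{"xyz":[17,-2,-5],"spin":0.08},{"xyz":[19,-3.5,-6],"spin":0.14},{"xyz":[19,-3.7,-6],"spin":0.14},{"xyz":[19,-3.7,-6],"spin":0.14}]'
python3 - <<'E'
from station import bot
import cv2,pickle
from wf import *
s=bot.read_state(); d=bot.get_image("wrist"); pickle.dump((s,d),open("w17.pkl","wb"))
print(s["joint_velocities"].round(3))
roi=(250,70,390,215)
x,c=wfit(s,d,"cap",roi,(.5515,.137,-.3)); print(x,c,masks(d["color"])["cap"][70:215,250:390].sum())
f=wproj_factory(s,d); a=d["color"][:,:,::-1].copy()
q=f(cyl(x[0],x[1],.075,x[2],SECS["cap"]))
for k in (q[:40],q[40:]): cv2.polylines(a,[np.round(k).astype(np.int32)],True,(255,0,255),1)
cv2.imwrite("pics/w17.png",a)
E
python3 plan.py 0.5515 0.137 0.056 1.26
```

```text
time_s: 23.82
eef_pos: [0.5392, 0.0878, 0.1904]
tool_rot: [0.807, 0.591, 0.001, -0.004]
contact_force: [0.3, -0.4, -0.2]
finger_gap: 0.999
[-0.039  0.026  0.014 -0.014 -0.016 -0.008]
[ 0.55201304  0.13795662 -0.29342653] 220.73333333333335 3199
 shift cm [ 5.07 -0.27 13.4 ] spin 0.003 | t 23.87 tcp [0.5393 0.0868 0.1896] xang 1.263 tilt [-0.004  0.008 -1.   ] q [0.03 0.23 1.53 0.01 1.39 0.33] F [-0.1 -0.7  0.1] gap 0.999
```

View pics/w17.png

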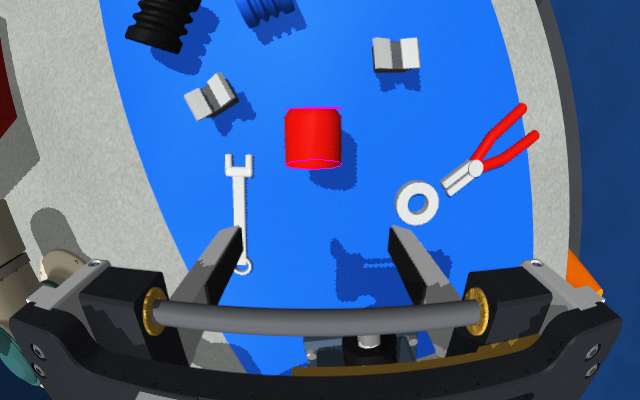

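```bash
python3 plan.py 0.552 0.138 0.056 1.275
```

```text
shift cm [ 5.18 -0.26 13.4 ] spin -0.012 | t 23.87 tcp [0.5393 0.0868 0.1896] xang 1.263 tilt [-0.004  0.008 -1.   ] q [0.03 0.23 1.53 0.01 1.39 0.33] F [-0.1 -0.7  0.1] gap 0.999
```

```bash
python3 -m creep '[{"xyz":[2.5,-0.1,0],"spin":0},{"xyz":[5.2,-0.3,1],"spin":-0.01},{"xyz":[5.2,-0.3,4.5],"spin":-0.01},{"xyz":[5.2,-0.3,8.5],"spin":-0.01},{"xyz":[5.2,-0.3,12],"spin":-0.01},{"xyz":[5.2,-0.3,13.4],"spin":-0.01},{"xyz":[5.2,-0.3,13.4],"spin":-0.01},{"xyz":[5.2,-0.3,13.4],"spin":-0.01}]';python3 plan.py 0.552 0.138 0.056 1.275
```

```text
time_s: 24.53
eef_pos: [0.5513, 0.1369, 0.0545]
tool_rot: [0.804, 0.594, -0.001, -0.005]
contact_force: [-0.2, 0.5, -0.0]
finger_gap: 1.001
 shift cm [ 0.13  0.03 -0.15] spin -0.003 | t 24.53 tcp [0.5513 0.1369 0.0545] xang 1.272 tilt [-0.007  0.007 -1.   ] q [0.12 0.36 1.7  0.01 1.09 0.41] F [-0.2  0.5 -0. ] gap 1.001
```

```bash
python3 -m creep '[{"xyz":[0.1,0,-0.1],"spin":0},{"xyz":[0.1,0,-0.1],"spin":0},{"xyz":[0.1,0,-0.1],"spin":0},{"xyz":[0.1,0,-0.1],"spin":0},{"xyz":[0.1,0,-0.1],"spin":0},{"xyz":[0.1,0,-0.1],"spin":0},{"xyz":[0.1,0,-0.1],"spin":0},{"xyz":[0.1,0,-0.1],"spin":0}]' -1 45;python3 plan.py 0.552 0.138 0.056 1.275; python3 -m creep '[{"xyz":[0,0,-1.5],"spin":0},{"xyz":[0,0,-4],"spin":0},{"xyz":[0,0,-7.5],"spin":0},{"xyz":[0,0,-11.5],"spin":0},{"xyz":[0,0,-14],"spin":0},{"xyz":[0,0,-14],"spin":0},{"xyz":[0,0,-14],"spin":0},{"xyz":[0,0,-14],"spin":0}]';python3 frame.py 215 0 20;python3 - <<'E'
from station import bot
import cv2
d=bot.get_image("wrist"); cv2.imwrite("pics/w18.png",d["color"][:,:,::-1])
E
```

```text
time_s: 25.2
eef_pos: [0.5514, 0.138, 0.0558]
tool_rot: [0.804, 0.594, -0.001, -0.005]
contact_force: [0.1, 1.3, 1.6]
finger_gap: 0.554
 shift cm [ 0.02  0.06 -0.02] spin -0.003 | t 25.2 tcp [0.5514 0.138  0.0558] xang 1.272 tilt [-0.007  0.007 -1.   ] q [0.12 0.36 1.69 0.01 1.1  0.41] F [0.1 1.3 1.6] gap 0.554
time_s: 25.87
eef_pos: [0.5513, 0.1368, 0.1942]
tool_rot: [0.804, 0.594, -0.002, -0.006]
contact_force: [0.1, 0.3, -1.7]
finger_gap: 0.551
TCP in shaft frame mm: y 315.7 x -32.7 z 44.2 torque [-0.04 -0.06  0.  ]
 shift cm [-9.57  4.58  2.34] spin -0.13 | t 25.87 tcp [0.5513 0.1368 0.1942] xang 1.272 tilt [-0.01   0.007 -1.   ] q [0.11 0.26 1.48 0.01 1.42 0.41] F [ 0.1  0.3 -1.7] gap 0.551
```

View pics/w18.png

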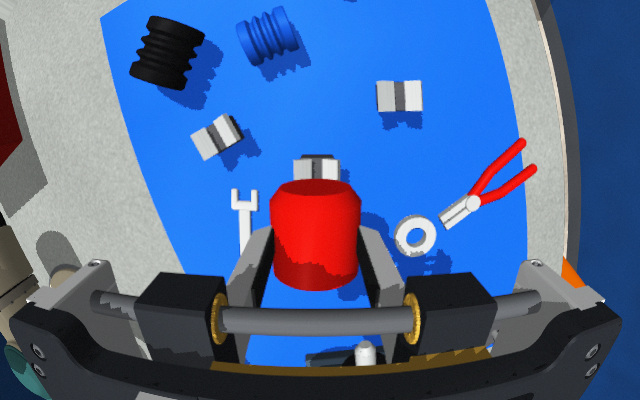

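```bash
python3 -m creep '[{"xyz":[-2,1,0],"spin":-0.03},{"xyz":[-4.5,2,0],"spin":-0.06},{"xyz":[-7,3.3,1],"spin":-0.1},{"xyz":[-9.5,4.6,3],"spin":-0.13},{"xyz":[-10.5,4.6,5],"spin":-0.13},{"xyz":[-11,4.6,6.3],"spin":-0.13},{"xyz":[-11,4.6,6.3],"spin":-0.13},{"xyz":[-11,4.6,6.3],"spin":-0.13}]'; python3 frame.py 185 0 -19;python3 - <<'E'
from station import bot
import cv2
d=bot.get_image("scene"); a=cv2.resize(d["color"][130:280,130:330,::-1],None,fx=4,fy=4,interpolation=cv2.INTER_CUBIC); cv2.imwrite("pics/s19.png",a)
E
```

```text
time_s: 26.58
eef_pos: [0.5601, 0.0186, 0.1276]
tool_rot: [0.764, 0.645, -0.004, -0.008]
contact_force: [0.2, 0.2, -1.5]
finger_gap: 0.549
TCP in shaft frame mm: y 200.7 x -4.1 z -22.4 torque [-0.04 -0.08  0.03]
 shift cm [-1.57  0.41 -0.36] spin -0.001 | t 26.58 tcp [0.5601 0.0186 0.1276] xang 1.401 tilt [-0.016  0.007 -1.   ] q [-0.1   0.29  1.6   0.01  1.27  0.07] F [ 0.2  0.2 -1.5] gap 0.549
```

View pics/s19.png

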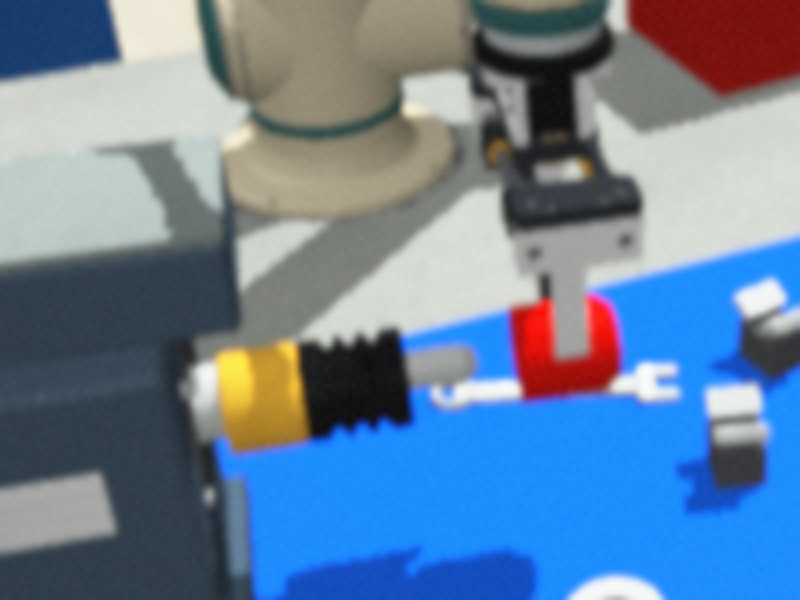

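```bash
python3 -m creep '[{"xyz":[0,0.2,-0.2],"spin":0},{"xyz":[0,0.4,-0.3],"spin":0},{"xyz":[-0.5,0.4,-0.3],"spin":0},{"xyz":[-1,0.4,-0.3],"spin":0},{"xyz":[-1.4,0.4,-0.3],"spin":0},{"xyz":[-1.4,0.4,-0.3],"spin":0},{"xyz":[-1.4,0.4,-0.3],"spin":0},{"xyz":[-1.4,0.4,-0.3],"spin":0}]'; python3 frame.py 160 0 -19
```

```text
time_s: 27.3
eef_pos: [0.5629, 0.0043, 0.1318]
tool_rot: [0.764, 0.645, -0.003, -0.007]
contact_force: [-0.6, -0.2, -2.3]
finger_gap: 0.549
TCP in shaft frame mm: y 187.1 x 1.0 z -18.2 torque [-0.01 -0.08 -0.01]
 shift cm [-2.71 -0.1   0.07] spin -0.001 | t 27.3 tcp [0.5629 0.0043 0.1318] xang 1.401 tilt [-0.013  0.007 -1.   ] q [-0.12  0.29  1.59  0.01  1.28  0.05] F [-0.6 -0.2 -2.3] gap 0.549
```

```bash
python3 -m creep '[{"xyz":[-0.5,-0.1,0.1],"spin":0},{"xyz":[-1,-0.1,0.1],"spin":0},{"xyz":[-1.4,-0.1,0.1],"spin":0},{"xyz":[-1.8,-0.1,0.1],"spin":0},{"xyz":[-2.2,-0.1,0.1],"spin":0},{"xyz":[-2.6,-0.1,0.1],"spin":0},{"xyz":[-3,-0.1,0.1],"spin":0},{"xyz":[-3.2,-0.1,0.1],"spin":0}]'; python3 frame.py 136 0 -19
```

```text
time_s: 27.97
eef_pos: [0.5564, -0.0277, 0.1307]
tool_rot: [0.764, 0.645, -0.003, -0.007]
contact_force: [-0.4, -0.3, -1.1]
finger_gap: 0.551
TCP in shaft frame mm: y 154.4 x 0.0 z -19.3 torque [-0.07 -0.08 -0.02]
 shift cm [-1.84  0.   -0.04] spin -0.001 | t 27.97 tcp [ 0.5564 -0.0277  0.1307] xang 1.401 tilt [-0.013  0.007 -1.   ] q [-0.18  0.28  1.6   0.    1.27 -0.01] F [-0.4 -0.3 -1.1] gap 0.551
```

```bash
python3 -m creep '[{"xyz":[-0.4,0,0],"spin":0},{"xyz":[-0.8,0,0],"spin":0},{"xyz":[-1.2,0,0],"spin":0},{"xyz":[-1.5,0,0],"spin":0},{"xyz":[-1.8,0,0],"spin":0},{"xyz":[-2,0,0],"spin":0},{"xyz":[-2.2,0,0],"spin":0},{"xyz":[-2.3,0,0],"spin":0}]'; python3 frame.py 134 0 -19;python3 - <<'E'
from station import bot
import cv2
d=bot.get_image("scene"); a=cv2.resize(d["color"][130:280,130:330,::-1],None,fx=4,fy=4,interpolation=cv2.INTER_CUBIC); cv2.imwrite("pics/s20.png",a)
E
```

```text
time_s: 28.63
eef_pos: [0.5532, -0.0476, 0.1306]
tool_rot: [0.765, 0.644, -0.0, -0.009]
contact_force: [1.2, 6.6, -2.2]
finger_gap: 0.551
TCP in shaft frame mm: y 134.2 x 0.2 z -19.4 torque [ 1.46 -0.43 -0.1 ]
 shift cm [-0.02 -0.02 -0.04] spin -0.003 | t 28.63 tcp [ 0.5532 -0.0476  0.1306] xang 1.4 tilt [-0.012  0.013 -1.   ] q [-0.22  0.28  1.61  0.01  1.27 -0.05] F [ 1.2  6.6 -2.2] gap 0.551
```

View pics/s20.png

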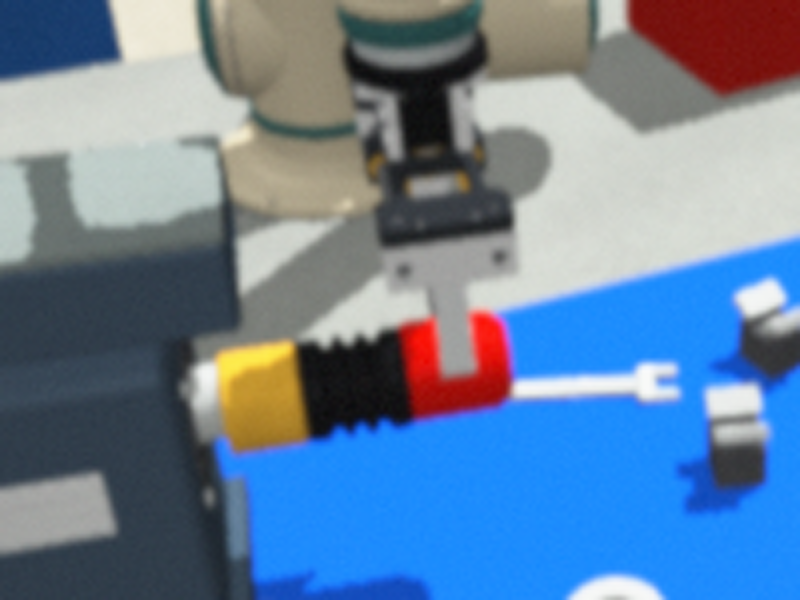

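```bash
python3 -m creep '[{"xyz":[-0.2,0,0],"spin":0},{"xyz":[-0.4,0,0.1],"spin":0},{"xyz":[-0.5,0,0.2],"spin":0},{"xyz":[-0.5,0,0.2],"spin":0},{"xyz":[-0.3,0,0.2],"spin":0},{"xyz":[-0.1,0,0.2],"spin":0},{"xyz":[0,0,0.2],"spin":0},{"xyz":[0,0,0.2],"spin":0}]'; python3 frame.py 134 0 -19; python3 -m creep '[{"xyz":[0,0,0],"spin":0},{"xyz":[0,0,0],"spin":0},{"xyz":[0,0,0],"spin":0},{"xyz":[0,0,0],"spin":0},{"xyz":[0,0,0],"spin":0},{"xyz":[0,0,0],"spin":0},{"xyz":[0,0,0],"spin":0},{"xyz":[0,0,0],"spin":0}]' 1; python3 frame.py 134 0 -19;  python3 -m creep '[{"xyz":[0,0,-2],"spin":0},{"xyz":[0,0,-5],"spin":0},{"xyz":[0,0,-9],"spin":0},{"xyz":[1,0,-13],"spin":0},{"xyz":[3,0,-15],"spin":0},{"xyz":[5,0,-15],"spin":0},{"xyz":[6,0,-15],"spin":0},{"xyz":[6,0,-15],"spin":0}]'
python3 - <<'E'
from station import bot
import cv2
from h import *
from frame import pt
d=bot.get_image("scene"); print(bot.read_state()["contact_force"])
a=cv2.resize(d["color"][195:265,160:270,::-1],None,fx=7,fy=7,interpolation=cv2.INTER_CUBIC)
for y,h,c in((.022,.022,(255,0,255)),(.074,.03,(0,255,0)),(.134,.03,(255,255,255))):
  p=pt(y,0,-.003); q=(proj(cyl(p[0],p[1],p[2],-.168,[(-h,.03),(h,.03)]),d)-[160,195]+.5)*7-.5
  for k in(q[:40],q[40:]): cv2.polylines(a,[np.round(k).astype(np.int32)],True,c,1)
cv2.imwrite("pics/s21.png",a); cv2.imwrite("pics/s22.png",d["color"][:,:,::-1])
E
```

```text
time_s: 29.35
eef_pos: [0.5534, -0.0475, 0.129]
tool_rot: [0.765, 0.644, -0.0, -0.008]
contact_force: [-0.3, 2.7, 1.7]
finger_gap: 0.549
TCP in shaft frame mm: y 134.4 x 0.3 z -21.0 torque [ 0.44 -0.08 -0.1 ]
 shift cm [-0.04 -0.04 -0.2 ] spin -0.002 | t 29.35 tcp [ 0.5534 -0.0475  0.129 ] xang 1.4 tilt [-0.011  0.013 -1.   ] q [-0.22  0.28  1.61  0.01  1.26 -0.05] F [-0.3  2.7  1.7] gap 0.549
time_s: 30.02
eef_pos: [0.5534, -0.0476, 0.129]
tool_rot: [0.765, 0.644, -0.0, -0.008]
contact_force: [0.4, 0.4, 0.1]
finger_gap: 0.996
TCP in shaft frame mm: y 134.3 x 0.4 z -21.0 torque [-0.04 -0.08 -0.01]
 shift cm [-0.02 -0.04 -0.2 ] spin -0.002 | t 30.02 tcp [ 0.5534 -0.0476  0.129 ] xang 1.4 tilt [-0.011  0.013 -1.   ] q [-0.22  0.28  1.61  0.01  1.26 -0.05] F [0.4 0.4 0.1] gap 0.996
time_s: 30.68
eef_pos: [0.5651, 0.0114, 0.2793]
tool_rot: [0.764, 0.645, -0.0, -0.009]
contact_force: [-0.5, 0.3, -0.2]
finger_gap: 0.997
[-0.72789455 -0.53827746  0.43434748]
```

View pics/s21.png

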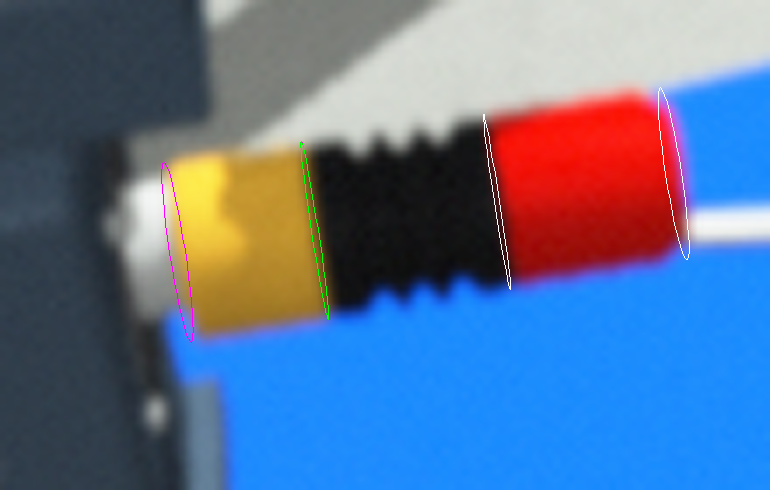

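View pics/s22.png

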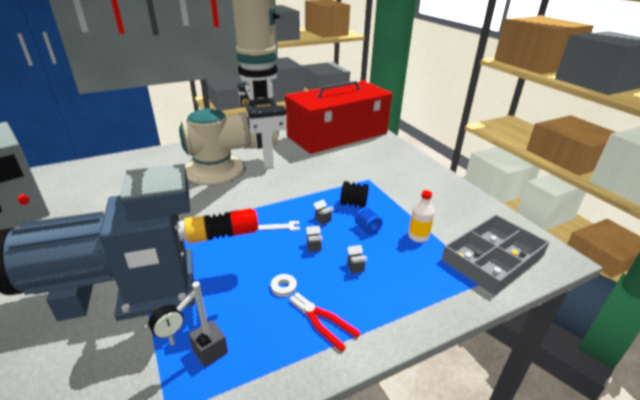

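```bash
python3 -c "
from station import bot
print(bot.finish_job())"
```

```text
the job is handed in; nothing more can be done
None
```

The spacer, pulley and cap are all on the shaft in that order, each pushed home and let go of. I handed the job in at about 31 s of the 69 s allowed. `finish_job` gives no verdict, so the result below rests on my own checks.

- **How the spacer was seated:** the moves only allow a spin about the tool axis, so the gripper could not lean back under the terminal box. I set the spacer down part way along the shaft. Then I pushed it to the shoulder with the pulley held above the shaft, out of its own finishing position. After that I backed off, lowered the pulley and slid it on, then the cap.
- **Which pulley:** I used the smaller black one on a V-block, and left the blue one and the larger black one alone.
- **Final positions:** the last scene picture shows the three parts touching with no visible gaps. Their outlines match the home positions of 22, 74 and 134 mm within about a pixel (2–3 mm). With each part pressed home, the tool stood at about 75 mm for the pulley and 134 mm for the cap, with 6–7 N resistance.
- **Other checks:** the robot was clear of everything, with only noise-level force readings. The bystanders looked unmoved in the last picture, though I did not measure them.
- **Disagreements:** the yaws I first took from the top camera differed from the wrist camera by up to 0.12 rad, so I used the wrist values. The gripper read about 0.55 on the 60 mm parts where I expected 0.64, but the grips held. The tool picked up about 0.02 rad of tilt along the way, with no visible effect.

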